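# Turn the culture dishes over and pile them

### The arm

A 6-joint arm with a two-finger parallel gripper is mounted at the origin on the work surface. World frame = base frame: x ahead of the robot, y to its left, z up, the work surface at z = 0. Lengths are in mm, angles in rad, forces in N, time in s.
With the tool pointing down it reaches from about 375 to 975 mm from the base axis. Payload 3.8 kg.
Tool frame: the origin (TCP) lies between the finger pads; the fingertips stand 14 mm ahead of it and the grasp point (between the pads) lies 5 mm behind it (tcp_to_tips is the distance from the TCP to the fingertips, in mm); z points along the fingers, y is the line along which they close (so a half turn about z gives the same grasp; the last joint's range is limited). The gripper opens to 85 mm and grips with 20 to 120 N. Pads are 22 mm wide; open, the fingers measure 114 mm over their backs; the gripper's body (76 mm by 85 mm) begins 54 mm behind the grasp point. The pads swing forward as they close: fully open they stand 13 mm farther back than shut.
Start: joints at [-1.332, 0.264, 1.604, -0, 1.274, -0.037], TCP at [183.808, -649.486, 245.28] pointing down, gripper open.
Joint ranges: [-2.63, 2.63], [-0.94, 2.18], [0.31, 2.57], [-1.31, 4.45], [0, 2.66], [-2.55, 2.55]. Speed limits (rad/s): [2.57, 2.57, 3.14, 3.14, 3.14, 3.14].

### API

Orientations are given as a rotation vector (axis times angle).
In Python, from rig import * gives the robot as it stands.
- The arm moves only by the tool move_arm, never from a script. Its argument "series" is a list of rows, each a list of 5 numbers: the opening, from -1 (shut) to 1 (fully open), then the shift along the tool's x, y, z each as a share of 100 mm, from -1 to 1, then the turn about the tool's z as a share of 180 degrees, from -1 to 1. A call has 1 to 5 rows; each row is the pose to reach, as a shift and turn from the pose commanded when the call began, along the tool's axes at that moment, turning the shorter way round; what a row does not reach only later rows make up. A row lasts 1/8 s, in which the tool goes at most 62.5 mm and 10.7 degrees, less where a joint would pass 70% of its speed; a pose out of reach is approached as far as the arm can. A call with a number of a shift or a turn outside -1 to 1 is refused whole. A call with a gripper value outside its range is refused whole. The fingers move at their own pace and stop on an object; "grip_force" is the grip in N (left out, the last holds). Time passes only in rows, so rows that repeat a pose let the fingers close. It gives the time, the measured TCP pose, the force, the opening and the grip force at its end, in the units of the state.
- sense(): the state, without advancing time (a new reading comes with each control period).
- capture(name): name is "scene" or "top" or "wrist"; returns a dict with "color" (480x640x3 uint8, red, green, blue), "fx", "fy", "cx", "cy" (pixels), "R" (3x3) and "t" (3): a world point X has camera coordinates R X + t; the wrist camera has in their place "T_tool_cam" (4x4, takes a point from camera to tool coordinates, whose origin is the TCP and whose axes are the flange's). Camera axes: x right, y down, z forward; pixel columns grow to the right and rows downward; lengths in mm; the calibration is good to about 2 mm. The wrist camera is an equidistant fisheye: a pixel r from the principal point sees the ray r / f radians off the axis. A picture is of the moment at which its call begins: read the wrist's pose just before it. There is no depth.
- close_job(): hands the job in; it is judged then, once.
The state is a dict: "t": time; "joint_positions": joint angles; "joint_vel": joint speeds; "effort": joint torques, N m; "tcp_pos": TCP position; "tcp_rot": TCP orientation; "contact_force": force on the tool from outside, world axes, zero at the start; "torque": the same for the moment, N m; "width": finger opening in mm; "grip_force": force on a finger pad.
Only numpy, scipy, OpenCV 4.12 (cv2) and the standard library are available. Lean on these libraries where they do the work, as an engineer would, in place of code of your own. Each camera call takes 0.05 s, during which the arm holds its last target. There are 200 camera calls.

### The job

Turn both lidded culture dishes from the cooling strip upside down, base and lid kept together, and stack them squarely one on the other on the dish that already lies upside down on the white tile, keeping that pile on its tile. The grey slotted rest can hold a dish on edge while you change your grip. Never let a lid come off or a dish fall, set them down rather than drop them, and leave the bottle, bowl and beaker alone.

Things in the scene. Friction and masses are not known exactly. Their poses are not given: they have to be found in the camera images.
- dish1_mid (a point): Dish 1: round lidded culture dish, lid up on the strip, 60 mm across, 28 mm high closed. Loose grey base (see dish1) with a loose clear cap lid (see lid1), not fastened: fingers closing on a diameter must bear on both the base's foot and the lid's skirt to hold both. The point is the middle of the dish, 14 mm above its underside; z along its axis, from base to lid (up at the start).
- dish2_mid (a point): Dish 2: the same as dish 1 in every way, also on the strip; the point is the middle of the dish, z along its axis from base to lid.
- lid1_top (a point): Middle of the outer face of dish 1's lid; when closed it lies 14 mm from dish1_mid along that point's z.
- lid2_top (a point): Middle of the outer face of dish 2's lid; when closed it lies 14 mm from dish2_mid along that point's z.
- dish1: Base of dish 1, about 60 g (varies): a foot 60 mm across and 9 mm high, above it a body 52 mm across, up to 25.5 mm, that goes up into the lid. Origin: centre of its underside; z as dish1_mid.
- lid1: Lid of dish 1, about 25 g: a cap 60 mm across outside, 17 mm high, open below; closed, its skirt ends 2 mm above the base's foot. It slides off freely along the axis, with about 1.5 mm of play sideways. Origin: centre of the skirt's rim, 17 mm from the outer face; z towards that face.
- dish2: Base of dish 2, about 60 g (varies): a foot 60 mm across and 9 mm high, above it a body 52 mm across, up to 25.5 mm, that goes up into the lid. Origin: centre of its underside; z as dish2_mid.
- lid2: Lid of dish 2, about 25 g: a cap 60 mm across outside, 17 mm high, open below; closed, its skirt ends 2 mm above the base's foot. It slides off freely along the axis, with about 1.5 mm of play sideways. Origin: centre of the skirt's rim, 17 mm from the outer face; z towards that face.
- strip: Fixed aluminium cooling strip, 44 mm (x) by 200 mm (y) by 20 mm high; origin under its centre. The two dishes stand on it, about 110 mm apart along its y axis, overhanging it some 8 mm on both sides.
- rest_seat (a point): Fixed grey rest that holds a dish on edge, to change the grip. The point is where the middle of a dish lies when seated, 47.7 mm above the bench; the dish's axis is then along the point's y (either way round). The dish stands on two rods along y, 18 mm either side of the middle and 23 mm high, which centre it in x. For the fins see rest.
- rest: The rest as a whole; origin under its centre, axes as rest_seat. Two fins 31.5 mm apart in y, 32 mm wide in x, 50 mm high, then flaring outwards up to 61 mm, keep a standing dish closed; it sticks out 14 mm either side in x, so it can be pinched across its diameter along x. With 3.5 mm of play it may lean up to about 8 degrees. Foot plate 46 (x) by 90 (y) by 8 mm.
- tile_top (a point): Fixed white ceramic tile, 100 by 100 mm, 8 mm thick; the point is the centre of its upper face.
- pile_mid (a point): First dish of the pile, of the same outside shape and size (60 by 28 mm, about 120 g, loose), already upside down (lid below, foot on top) on the tile. The point is its middle, 14 mm above the tile; z up.
- bottle: Bystander: amber bottle, 70 mm across, 130 mm high; origin under its centre.
- mortar: Bystander: white porcelain bowl, 90 mm across, 45 mm high; origin under its centre.
- beaker: Bystander: glass beaker, 60 mm across, 80 mm high; origin under its centre.
Not all that is in view belongs to the job. Leave any orange, pink or red look-alike of the lid2 alone.

How it is judged (in metres and radians):
At the end, for the whole second after the job is handed in: Both dishes lie upside down (axis within 0.07 rad of vertical), lids closed to 2.5 mm, one on the first dish and one on top of that (heights within 4 mm), within 10 mm of the first dish's axis; the first dish lies flat within 25 mm of the tile's centre; all at rest (angle between each of dish1_mid, dish2_mid's own z axis and vertical above 3.07 rad and horizontal distance between each of dish1_mid, dish2_mid and pile_mid below 0.01 m and z of lid1_top in the frame of dish1_mid below 0.0165 m and linear speed of each of dish1, lid1, dish2, lid2 below 0.01 m/s and z of lid2_top in the frame of dish2_mid below 0.0165 m and ((z of dish1_mid in the frame of tile_top between 0.038 and 0.046 m and z of dish2_mid in the frame of tile_top between 0.066 and 0.074 m) or (z of dish2_mid in the frame of tile_top between 0.038 and 0.046 m and z of dish1_mid in the frame of tile_top between 0.066 and 0.074 m)) and horizontal distance between pile_mid and tile_top below 0.025 m and angle between pile_mid's own z axis and vertical below 0.07 rad); the robot touches nothing.
It fails at once if the lid of dish 1 came off its base (gaped by more than 7 mm) (z of lid1_top in the frame of dish1_mid above 0.021 m).
It fails at once if dish 1 fell or was dropped (loose and faster than 0.5 m/s) (linear speed of dish1 above 0.5 m/s and contact force between each of dish1, lid1 and the fingers below 0.05 N).
It fails at once if the lid of dish 2 came off its base (gaped by more than 7 mm) (z of lid2_top in the frame of dish2_mid above 0.021 m).
It fails at once if dish 2 fell or was dropped (loose and faster than 0.5 m/s) (linear speed of dish2 above 0.5 m/s and contact force between each of dish2, lid2 and the fingers below 0.05 N).
It fails at once if the bottle, bowl or beaker was disturbed (moved more than 30 mm) (distance of any of bottle, mortar, beaker from where it was at the start of the episode above 0.03 m).
It also fails if it takes over 72 s, if anything falls off the work surface, if the arm or the gripper's body presses on something with over 40 N, if the wrist force passes 120 N, or if a joint passes its speed limit or range.

## Working session

There is one attempt and no reset: what is moved stays moved. The work goes in short steps, Python scripts to look and compute and a tool call to move; the robot and the scene stay as the last step left them, time stands still between calls to the robot, and variables do not carry over. Pictures are saved under pics/ and viewed, at most 10 in all, crops included, and the job is handed in when it is done.

Besides the shell and the picture viewer there is one more tool, called after "Call:" as name([rows], argument=value, ...), one row to a line, values as JSON. move_arm: Moves the arm, as the interface text tells. Its arguments: {"type":"object","properties":{"series":{"type":"array","items":{"type":"array","items":{"type":"number"}}},"grip_force":{"type":"number"}},"required":["series"]}

```bash
ls; mkdir -p pics; python3 - <<'E'
from rig import *
import cv2
print(sense())
for n in ("scene","top","wrist"):
    c=capture(n); cv2.imwrite(f"pics/{n}0.png",c["color"][:,:,::-1])
    print(n,{k:(v.tolist() if hasattr(v,'tolist') else v) for k,v in c.items() if k!="color"})
E
```

```text
pics
{'t': 0.0, 'joint_positions': array([-1.33189785e+00,  2.64772085e-01,  1.60541602e+00, -1.10934894e-05,
        1.27370015e+00, -3.68825146e-02]), 'joint_vel': array([ 0.00018971,  0.00089246, -0.00181917, -0.00020995,  0.00022472,
        0.00128971]), 'effort': array([ 1.19130527e-04, -5.15114129e+01, -3.67312932e+01,  1.04818469e-04,
        1.28784249e-02, -4.98170337e-06]), 'tcp_pos': array([ 183.63691738, -648.79085569,  243.92655299]), 'tcp_rot': array([-3.10951127e+00, -4.31515579e-01,  3.79902548e-04]), 'contact_force': array([-0.76397144,  0.89451015, -0.01782335]), 'torque': array([ 0.01556784,  0.03579429, -0.00889973]), 'grip_force': 0.0, 'width': 85.5028647978001}
scene {'fx': 605.6915490997291, 'fy': 605.6915490997291, 'cx': 315.3999011727897, 'cy': 235.25847645684638, 'R': [[-0.8067574362022485, 0.590806864100006, 0.009470399394516384], [0.4146283847661939, 0.57745612649883, -0.7032977495450586], [-0.4209818780880619, -0.5634639929057434, -0.7108323199040433]], 't': [495.5940320320388, -175.21672185126243, 1293.352794545115]}
top {'fx': 458.04071098833765, 'fy': 458.04071098833765, 'cx': 312.252309778351, 'cy': 238.10186520806832, 'R': [[0.016374541183984404, -0.9998114200816143, 0.010440243071891862], [-0.9950750128830206, -0.017316135871553763, -0.09760056441606592], [0.09776294357715887, -0.008790660547653662, -0.9951709054982795]], 't': [-60.39384449055435, 586.0306209758489, 1030.6480773278136]}
wrist {'fx': 371.64829954431775, 'fy': 371.64829954431775, 'cx': 312.7040338793308, 'cy': 245.60271450924063, 'T_tool_cam': [[-0.00010696517769340016, -0.9591739105729788, -0.2828168980711488, 73.20967422025878], [0.999999319418526, -0.00043116771810178305, 0.001084092653164112, 0.3471299735617883], [-0.0011617749061408925, -0.2828165896310446, 0.9591733038969184, -128.06479818350863], [0.0, 0.0, 0.0, 1.0]]}
```

View pics/top0.png

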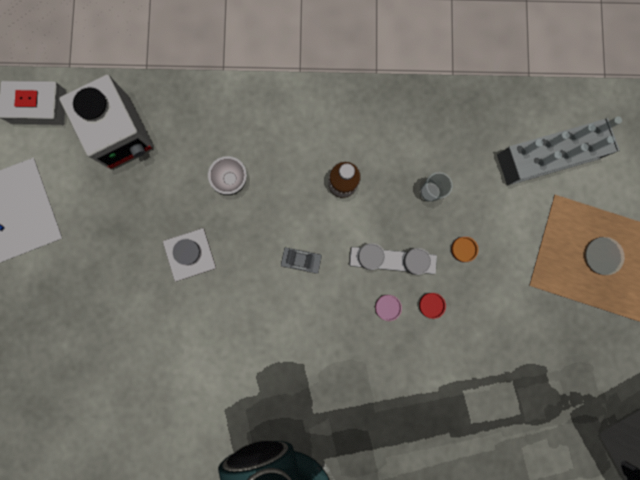

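View pics/scene0.png

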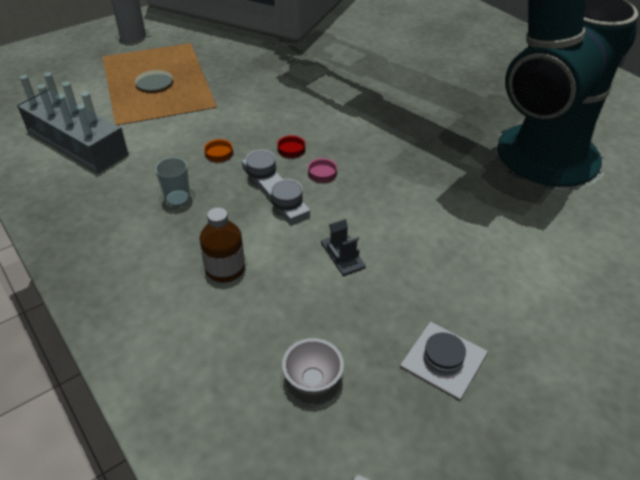

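The top view shows:
- the two grey dishes on the strip, at (371,257) and (417,262)
- the rest, at (301,260)
- the tile with its dark dish, at (188,253)

The scene view shows the same dishes at (287,190) and (260,160), the rest at (343,248) and the pile at (445,350).

Possible mix-ups, by top-view pixel: the orange (464,249), pink (388,307) and red (432,306) lids, and the disc on the wooden board (604,256). I choose the two grey dishes standing on the aluminium strip.

```bash
cat > h.py <<'E'
from rig import *
import cv2, numpy as np
from scipy.spatial.transform import Rotation as Ro
def ray(c,u,v):
    """origin, direction in world for a fixed camera"""
    R=np.array(c["R"]);t=np.array(c["t"])
    d=R.T@np.array([(u-c["cx"])/c["fx"],(v-c["cy"])/c["fy"],1.]); return -R.T@t,d/np.linalg.norm(d)
def wray(c,s,u,v):
    x=np.array([u-c["cx"],v-c["cy"]]);r=np.linalg.norm(x);th=r/c["fx"]
    d=np.r_[x/max(r,1e-9)*np.sin(th),np.cos(th)]
    T=np.array(c["T_tool_cam"]);Rt=Ro.from_rotvec(s["tcp_rot"]).as_matrix()
    return Rt@T[:3,3]+s["tcp_pos"],Rt@T[:3,:3]@d
def wproj(c,s,X):
    T=np.array(c["T_tool_cam"]);Rt=Ro.from_rotvec(s["tcp_rot"]).as_matrix()
    p=T[:3,:3].T@(Rt.T@(np.array(X)-s["tcp_pos"])-T[:3,3])
    r=np.hypot(p[0],p[1]);th=np.arctan2(r,p[2])
    return np.array([c["cx"],c["cy"]])+p[:2]/r*th*c["fx"]
def onz(o,d,z): return o+d*(z-o[2])/d[2]
def tri(*rs):
    A=np.zeros((3,3));b=np.zeros(3)
    for o,d in rs:
        P=np.eye(3)-np.outer(d,d);A+=P;b+=P@o
    X=np.linalg.solve(A,b); return X,[round(float(np.linalg.norm((np.eye(3)-np.outer(d,d))@(X-o))),1) for o,d in rs]
def snap(name,out=None):
    s=sense();c=capture(name)
    if out: cv2.imwrite("pics/"+out,c["color"][:,:,::-1])
    return s,c
E
python3 - <<'E'
from h import *
S=capture("scene");T=capture("top")
g=cv2.cvtColor
im=T["color"][200:330,150:480][:,:,::-1]; im2=S["color"][110:400,220:510][:,:,::-1]
a=cv2.resize(im,None,fx=2.4,fy=2.4,interpolation=3); b=cv2.resize(im2,(288,288)) 
cv2.imwrite("pics/tc.png",a)
b=cv2.resize(S["color"][130:280,220:380][:,:,::-1],None,fx=4,fy=4,interpolation=3);cv2.imwrite("pics/sc.png",b)
for n,pt,ps in [("d1",(371,257),(287,187)),("d2",(417,262),(260,157)),("rest",(301,260),(343,245)),("pile",(187,252),(445,345))]:
    print(n,tri(ray(T,*pt),ray(S,*ps)))
E
```

```text
d1 (array([ 544.86057047, -184.42112758,   48.89378567]), [0.7, 0.7])
d2 (array([ 536.22075713, -289.55448979,   48.55713191]), [1.8, 1.8])
rest (array([536.09596831, -25.19531669,  21.87151857]), [0.2, 0.2])
pile (array([548.84575659, 236.00555201,  35.35241619]), [0.9, 0.9])
```

View pics/tc.png

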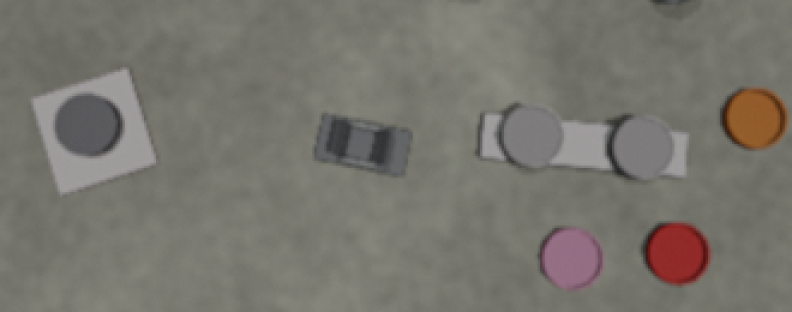

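View pics/sc.png

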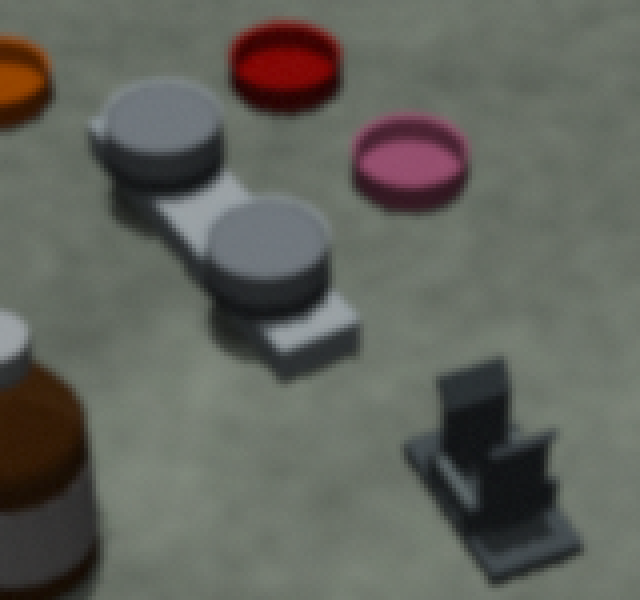

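The crops confirm the choice: two grey lidded dishes stand on the strip, at (531,135) and (642,147) in the top crop. The rest is tilted slightly at (363,145), and the pile is off-centre on the tile at (87,124).

```bash
python3 - <<'E'
from h import *
S=capture("scene");T=capture("top")
f=lambda u,v,z: onz(*ray(T,150+(u+.5)/2.4-.5,200+(v+.5)/2.4-.5),z)[:2].round(1)
fs=lambda u,v:(220+(u+.5)/4-.5,130+(v+.5)/4-.5)
def q(n,P,z):
    w=np.array([f(u,v,z) for u,v in P]); r=cv2.minAreaRect(w.astype(np.float32)); print(n,w.mean(0).round(1),r)
q("plate",[(322,113),(411,130),(405,177),(316,158)],8)
q("strip",[(481,112),(688,132),(685,178),(480,158)],20)
q("tile",[(129,68),(157,163),(60,195),(31,98)],8)
for n,p,z in [("d1",(531,135),48),("d2",(642,147),48),("pile",(87,124),36)]: print(n,f(*p,z))
t2=lambda u,v:(150+(u+.5)/2.4-.5,200+(v+.5)/2.4-.5)
for n,a,b in [("d1",(531,135),(267,240)),("d2",(642,147),(162,118))]: print(n,tri(ray(T,*t2(*a)),ray(S,*fs(*b))))
for o in [(441,372),(507,358),(483,458),(553,432)]: print("fin top at z61",onz(*ray(S,*fs(*o)),61).round(1))
E
```

```text
plate [537.2 -25.5] ((536.7000732421875, -25.400005340576172), (91.64972686767578, 46.21174621582031), 80.1562728881836)
strip [ 539.7 -238.9] ((539.7000122070312, -238.2000274658203), (202.1773223876953, 44.72918701171875), 85.4577407836914)
tile [546.1 237.7] ((546.4075927734375, 237.47802734375), (99.49246978759766, 99.5389404296875), 19.126972198486328)
d1 [ 546.8 -184. ]
d2 [ 537.2 -289. ]
pile [550.8 237.6]
d1 (array([ 547.05488822, -184.64398352,   43.48355026]), [0.0, 0.0])
d2 (array([ 537.63988493, -290.16429352,   43.86139858]), [0.3, 0.3])
fin top at z61 [545.8 -52.1  61. ]
fin top at z61 [517.1 -42.3  61. ]
fin top at z61 [562.7  -0.7  61. ]
fin top at z61 [529.3   4.6  61. ]
```

Call:
move_arm([
  [1, 0.5, -0.36, 0, -0.058],
  [1, 1, -0.72, 0, -0.116],
  [1, 1, -0.72, 0, -0.174],
  [1, 1, -0.72, 0, -0.232],
  [1, 1, -0.72, 0, -0.29],
], grip_force=20)

```text
t: 0.98
tcp_pos: [260.7, -552.7, 245.5]
tcp_rot: [2.598, 1.765, -0.0]
contact_force: [0.7, -0.2, -0.1]
width: 85.3
grip_force: 0.0
```

```bash
cat >> h.py <<'E'
def go(X,Y,Z=None,yaw=80.2):
    """shift in tool axes (shares) from the measured pose to a TCP target, and turn share; yaw = heading of tool x"""
    s=sense();R=Ro.from_rotvec(s["tcp_rot"]).as_matrix();p=s["tcp_pos"]
    d=R.T@(np.array([X,Y,p[2] if Z is None else Z])-p)/100
    h=np.degrees(np.arctan2(R[1,0],R[0,0]))
    print("t",round(s["t"],2),"p",p.round(1),"yaw",round(h,2),"shift",d.round(3),"turn",round(-((yaw-h+180)%360-180)/180,4),"tilt",R[:,2].round(3),"j",s["joint_positions"].round(2))
E
python3 -c "
from h import *
go(547,-184.5,150)"
```

```text
t 0.97 p [ 260.7 -552.7  245.5] yaw 68.39 shift [4.478 1.305 0.954] turn -0.0656 tilt [ 0. -0. -1.] j [-1.17  0.14  1.75 -0.    1.25 -0.79]
```

Call:
move_arm([
  [1, 0.5, 0.15, 0, -0.033],
  [1, 1, 0.3, 0, -0.0656],
  [1, 1, 0.3, 0, -0.0656],
])

```text
t: 1.35
tcp_pos: [327.5, -469.1, 245.4]
tcp_rot: [-2.406, -2.02, -0.001]
contact_force: [0.4, 0.1, -0.3]
width: 85.4
grip_force: 0.0
```

Call:
move_arm([
  [1, 0.5, 0.28, 0.15, 0],
  [1, 1, 0.56, 0.3, 0],
])

```text
t: 1.6
tcp_pos: [398.9, -383.3, 215.5]
tcp_rot: [2.411, 2.011, -0.0]
contact_force: [-0.2, -0.5, 0.1]
width: 85.5
grip_force: 0.0
```

Call:
move_arm([
  [1, 0.5, 0.28, 0.15, 0],
  [1, 1, 0.56, 0.3, 0],
])

```text
t: 1.85
tcp_pos: [472.2, -294.1, 185.2]
tcp_rot: [2.41, 2.013, -0.0]
contact_force: [0.2, -0.6, 0.2]
width: 85.3
grip_force: 0.0
```

Call:
move_arm([
  [1, 0.5, 0.28, 0.15, 0],
  [1, 1, 0.56, 0.3, 0],
  [1, 1, 0.56, 0.3, 0],
  [1, 1, 0.56, 0.3, 0],
])

```text
t: 2.35
tcp_pos: [544.0, -206.6, 155.2]
tcp_rot: [2.41, 2.016, -0.001]
contact_force: [0.0, -0.2, -0.4]
width: 85.4
grip_force: 0.0
```

```bash
python3 -c "
from h import *
s,c=snap('wrist','w1.png')
go(547,-184.5,150)
for X in [(547,-184.5,48),(537.4,-289.5,48),(537,-25.5,8),(550.8,237.6,36)]: print(wproj(c,s,X).round(0))"
```

```text
t 2.4 p [ 543.9 -207.1  155.6] yaw 79.76 shift [ 0.228 -0.01   0.055] turn -0.0025 tilt [ 0.    -0.001 -1.   ] j [-0.41  0.16  1.9  -0.    1.08 -0.23]
[309. 216.]
[322. 355.]
[258.   5.]
[ 232. -219.]
```

View pics/w1.png

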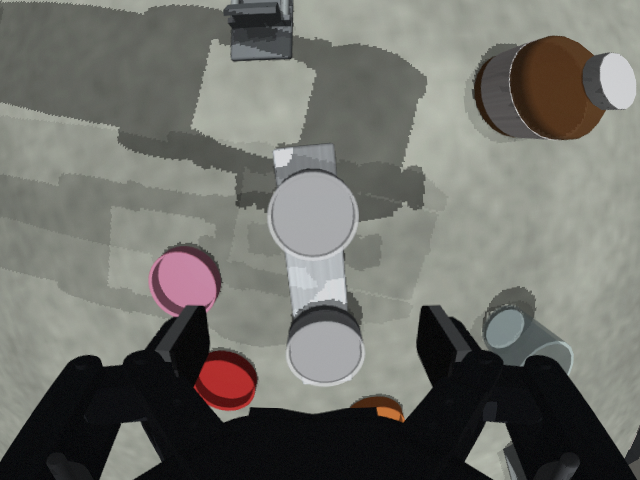

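The wrist view shows the near dish's lid centred at about (312,214) and the far one at (326,350). Both fall within 4 px of the projected estimates.

```bash
python3 -c "
from h import *
s,c=snap('wrist')
g=cv2.GaussianBlur(c['color'][:,:,1],(3,3),0)
T=capture('top')
for (u,v),p in [((312,214),(371.0,256.0)),((326,351),(417.2,261.0))]:
    m=cv2.inRange(c['color'],(140,135,135),(185,180,190)); m[:v-50]=0;m[v+50:]=0
    m=cv2.morphologyEx(m,cv2.MORPH_OPEN,np.ones((9,9),np.uint8))
    n,l,st,ce=cv2.connectedComponentsWithStats(m);i=l[v,u];q=ce[i]
    (e,r)=cv2.minEnclosingCircle(np.argwhere(l==i)[:,::-1].astype(np.float32))
    print(i,st[i],q,e,r,onz(*wray(c,s,*e),48).round(1),'tri',tri(wray(c,s,*e),ray(T,*p)))
go(547,-184.5,150)
"
```

```text
5 [ 273  172   80   82 5387] [312.46333766 211.80452942] (312.2488098144531, 210.84115600585938) 43.08888244628906 [ 549.6 -182.    48. ] tri (array([ 548.53924747, -188.37145698,   15.96122174]), [0.2, 0.2])
5 [ 290  321   70   60 3388] [324.99704841 349.96103896] (324.8956298828125, 346.5998229980469) 35.71373748779297 [ 540.7 -283.3   48. ] tri (array([ 538.75710466, -293.14423562,   31.73267279]), [0.8, 0.8])
t 2.5 p [ 543.7 -207.5  155.9] yaw 79.69 shift [ 0.232 -0.009  0.058] turn -0.0028 tilt [ 0.001 -0.001 -1.   ] j [-0.41  0.16  1.9  -0.    1.08 -0.23]
```

Call:
move_arm([
  [1, 0.24, 0.035, 0.4, -0.0028],
  [1, 0.24, 0.035, 0.7, -0.0028],
  [1, 0.24, 0.035, 0.7, -0.0028],
])

```text
t: 2.88
tcp_pos: [549.0, -183.1, 83.0]
tcp_rot: [-2.399, -2.021, 0.004]
contact_force: [-0.5, -0.1, -0.8]
width: 85.3
grip_force: 0.0
```

```bash
python3 -c "
from h import *
go(548.5,-183.5,26)"
```

```text
t 2.88 p [ 549.  -183.1   83. ] yaw 80.22 shift [-0.005 -0.001  0.57 ] turn 0.0001 tilt [-0.005  0.002 -1.   ] j [-0.36  0.24  1.96 -0.    0.95 -0.19]
```

Call:
move_arm([
  [1, 0, 0, 0.35, 0],
  [1, 0, 0, 0.58, 0],
  [1, 0, 0, 0.58, 0],
  [0, 0, 0, 0.58, 0],
  [0, 0, 0, 0.58, 0],
])

```text
t: 3.5
tcp_pos: [553.1, -183.9, 29.5]
tcp_rot: [2.399, 2.024, 0.002]
contact_force: [-2.0, -0.6, 3.9]
width: 59.7
grip_force: 21.3
```

Call:
move_arm([
  [0, 0, 0, 0, 0],
  [0, 0, 0, 0, 0],
  [0, 0, 0, 0, 0],
  [0, 0, 0, 0, 0],
])

```text
t: 4.0
tcp_pos: [553.1, -183.9, 29.5]
tcp_rot: [2.399, 2.024, 0.002]
contact_force: [-2.1, -2.5, 5.8]
width: 59.2
grip_force: 21.5
```

```bash
python3 -c "
from h import *
s,c=snap('wrist')
print(s['width'],s['grip_force']);go(548.5,-183.5,26)
S=capture('scene')
a=c['color'][200:480,120:520]; b=cv2.resize(S['color'][130:250,230:350],(280,280),interpolation=3)
cv2.imwrite('pics/g1.png',np.hstack([a,b])[:,:,::-1])"
```

```text
59.224843713373374 21.54557561456386
t 4.05 p [ 553.1 -183.9   29.5] yaw 80.32 shift [-0.004 -0.046  0.035] turn 0.0007 tilt [ 0.003 -0.002 -1.   ] j [-0.36  0.31  1.98 -0.    0.84 -0.19]
```

View pics/g1.png

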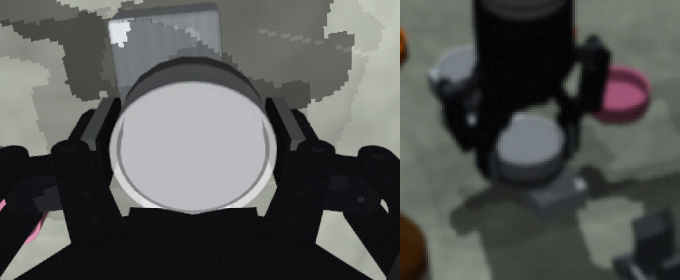

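The dish is gripped on both sides at 59 mm and is still closed. It is at (195,150) in the wrist crop. I'll lift it and carry it to the outer side of the rest's fin.

Call:
move_arm([
  [0, 0, 0, -0.2, 0],
  [0, 0, 0, -0.5, 0],
  [0, 0, 0, -0.7, 0],
  [0, 0, 0, -0.7, 0],
], grip_force=25)

```text
t: 4.6
tcp_pos: [553.8, -183.6, 100.3]
tcp_rot: [2.397, 2.023, 0.004]
contact_force: [-0.2, 1.2, -1.2]
width: 59.4
grip_force: 28.0
```

```bash
cat >> h.py <<'E'
def rest(u,w=0,z=None): go(537+.170*u+.985*w,-25.5+.985*u-.170*w,z)
E
python3 -c "
from h import *
rest(-47,0,92); print(sense()['width'])"
```

```text
t 4.6 p [ 553.8 -183.6  100.3] yaw 80.32 shift [ 1.061 -0.433  0.08 ] turn 0.0007 tilt [ 0.005 -0.002 -1.   ] j [-0.36  0.22  1.94  0.    0.97 -0.19]
59.36550033128149
```

Call:
move_arm([
  [0, 0.4, -0.17, 0, 0],
  [0, 0.8, -0.34, 0, 0],
  [0, 1.0, -0.43, 0, 0],
  [0, 1.0, -0.43, 0.08, 0],
  [0, 1.0, -0.43, 0.08, 0],
])

```text
t: 5.22
tcp_pos: [525.8, -77.6, 88.2]
tcp_rot: [-2.4, -2.026, 0.002]
contact_force: [-0.1, -1.1, -0.4]
width: 59.7
grip_force: 28.0
```

```bash
python3 -c "
from h import *
rest(-47,0,70)
s,c=snap('wrist')
S=capture('scene')
a=cv2.resize(c['color'][60:360,120:520],(440,330)); b=cv2.resize(S['color'][170:290,260:390],(358,330),interpolation=3)
cv2.imwrite('pics/p1.png',np.hstack([a,b])[:,:,::-1])"
```

```text
t 5.22 p [525.8 -77.6  88.2] yaw 80.33 shift [0.062 0.023 0.182] turn 0.0007 tilt [-0.002 -0.    -1.   ] j [-0.19  0.15  2.06 -0.    0.94 -0.02]
```

View pics/p1.png

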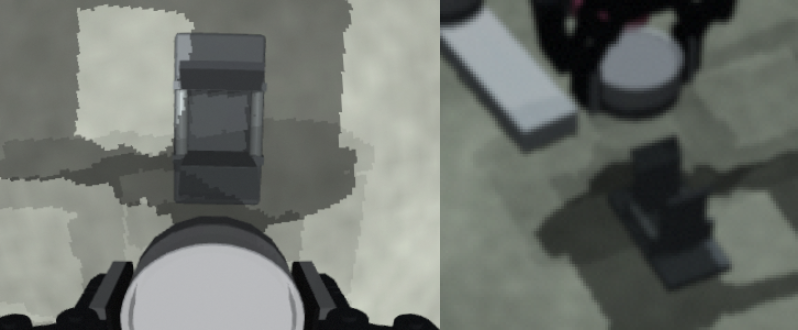

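The wrist crop shows the rest straight ahead of the held dish. Its plate corners are near (175,35), (265,37), (262,203) and (177,203), and the near fin's top edge is at row 165.

```bash
python3 -c "
from h import *
s,c=snap('wrist')
f=lambda u,v,z: onz(*wray(c,s,120+u/1.1,60+v/1.1),z)[:2]
P=np.array([f(u,v,8) for u,v in [(175,35),(265,37),(262,203),(177,203)]]);print(P.mean(0),cv2.minAreaRect(P.astype(np.float32)))
U=np.array([.17,.985])
for n,p in [('near',(174,165,61)),('near',(262,165,61)),('near152',(219,152,61)),('far',(220,62,61)),('far',(220,85,50))]:
  q=f(*p)-np.array([537,-25.5]);print(n,'u',q@U,'w',q@[.985,-.17])
"
```

```text
[541.06562965 -25.06784776] ((541.0894775390625, -24.86883544921875), (87.91838073730469, 45.45695877075195), 80.26593780517578)
near u -11.711901916045068 w -14.881463356287162
near u -11.645770954932434 w 19.392719338334192
near152 u -6.622150737788359 w 2.5938439911046975
far u 27.934083595209575 w 2.859343000648785
far u 19.190209125254025 w 3.0919685910951964
```

```bash
python3 -c "
from h import *
s,c=snap('wrist')
g=c['color'].mean(2)
print('cam',wray(c,s,c['cx'],c['cy'])[0])
a=g[80:260,312:328].mean(1).round(0).astype(int)
for i in range(0,180,20): print(80+i,a[i:i+20].tolist())
U=np.array([.17,.985])
for v in range(90,250,10):
  print(v,[round(float((onz(*wray(c,s,320,v),z)[:2]-np.array([537,-25.5]))@U),1) for z in (8,50,61)])
"
```

```text
cam [540.20477698  -7.20739915 217.23168748]
80 [106, 106, 106, 106, 106, 107, 107, 107, 107, 91, 75, 77, 86, 88, 88, 89, 88, 89, 88, 88]
100 [88, 88, 88, 88, 88, 88, 87, 88, 87, 87, 87, 87, 87, 87, 82, 74, 74, 73, 74, 74]
120 [74, 73, 58, 55, 55, 55, 55, 55, 55, 55, 55, 55, 55, 55, 55, 55, 55, 55, 55, 55]
140 [56, 63, 59, 62, 63, 70, 78, 81, 84, 86, 86, 86, 86, 86, 86, 86, 86, 85, 86, 86]
160 [86, 85, 85, 85, 85, 86, 85, 85, 85, 85, 85, 85, 85, 85, 85, 85, 85, 84, 84, 83]
180 [79, 77, 76, 77, 76, 74, 73, 73, 73, 72, 73, 73, 72, 72, 72, 69, 55, 42, 42, 42]
200 [42, 42, 42, 42, 42, 42, 42, 42, 42, 48, 56, 61, 59, 59, 59, 59, 59, 59, 59, 59]
220 [59, 59, 59, 59, 59, 59, 59, 59, 59, 59, 59, 59, 58, 56, 52, 50, 48, 46, 46, 47]
240 [50, 51, 50, 49, 52, 68, 68, 67, 68, 68, 68, 68, 69, 69, 69, 69, 58, 44, 39, 38]
90 [46.1, 40.6, 39.1]
100 [40.4, 36.0, 34.9]
110 [34.7, 31.5, 30.6]
120 [29.1, 27.0, 26.4]
130 [23.4, 22.5, 22.2]
140 [17.8, 18.0, 18.0]
150 [12.2, 13.5, 13.8]
160 [6.5, 8.9, 9.6]
170 [0.9, 4.4, 5.4]
180 [-4.8, -0.1, 1.1]
190 [-10.5, -4.7, -3.2]
200 [-16.3, -9.3, -7.5]
210 [-22.1, -13.9, -11.8]
220 [-28.0, -18.6, -16.2]
230 [-33.9, -23.4, -20.6]
240 [-39.9, -28.2, -25.1]
```

```bash
sed -i 's/^def rest.*/def rest(u,w=0,z=None): go(540.5+.170*u+.985*w,-24.4+.985*u-.170*w,z)/' h.py
python3 -c "
from h import *
rest(-45,0,70.5)"
```

```text
t 5.42 p [526.6 -78.1  89.3] yaw 80.25 shift [0.103 0.045 0.188] turn 0.0003 tilt [ 0. -0. -1.] j [-0.19  0.15  2.05 -0.    0.94 -0.02]
```

Call:
move_arm([
  [0, 0.1, 0.045, 0.1, 0],
  [0, 0.1, 0.045, 0.19, 0],
  [0, 0.1, 0.045, 0.24, 0],
  [0, 0.1, 0.045, 0.29, 0],
  [0, 0.1, 0.045, 0.33, 0],
], grip_force=20)

```text
t: 6.05
tcp_pos: [533.3, -70.2, 57.6]
tcp_rot: [2.397, 2.025, -0.002]
contact_force: [-3.6, -8.2, 10.6]
width: 59.3
grip_force: 30.9
```

Call:
move_arm([
  [0, 0, 0, 0.05, 0],
  [0, 0, 0, 0.1, 0],
  [0, 0, 0, 0.1, 0],
])

```text
t: 6.42
tcp_pos: [533.5, -69.4, 46.9]
tcp_rot: [2.398, 2.025, 0.0]
contact_force: [-0.7, -4.5, 4.4]
width: 59.3
grip_force: 28.2
```

```bash
python3 -c "
from h import *
rest(-42,0,38.5)
s,c=snap('wrist');print(s['contact_force'],s['width'],s['grip_force'])
S=capture('scene')
a=cv2.resize(c['color'][60:360,120:520],(440,330)); b=cv2.resize(S['color'][170:290,260:390],(358,330),interpolation=3)
cv2.imwrite('pics/p2.png',np.hstack([a,b])[:,:,::-1])"
```

```text
t 6.42 p [533.5 -69.4  46.9] yaw 80.35 shift [ 0.036 -0.008  0.084] turn 0.0008 tilt [ 0.002 -0.002 -1.   ] j [-0.17  0.22  2.07 -0.    0.86 -0.  ]
[-0.72949742 -4.52588328  4.35894101] 59.27772925636945 28.245414959292248
```

View pics/p2.png

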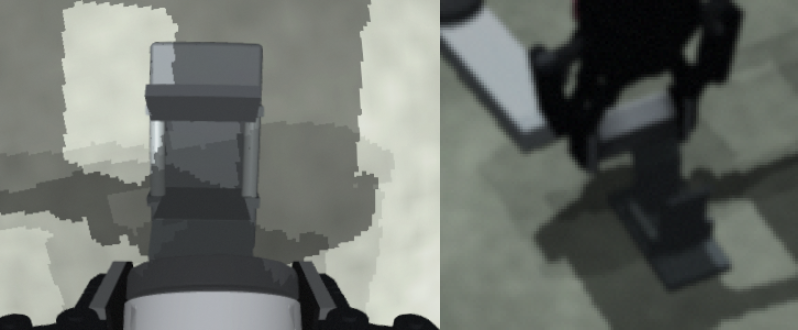

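The pivot works: in the wrist view the dish is now tilted steeply against the fin. I'll carry on until it stands on edge.

Call:
move_arm([
  [0, 0.01, 0, 0.04, 0],
  [0, 0.03, 0, 0.085, 0],
  [0, 0.06, 0, 0.085, 0],
  [0, 0.09, 0, 0.085, 0],
  [0, 0.09, 0, 0.085, 0],
])

```text
t: 7.15
tcp_pos: [533.9, -61.5, 37.1]
tcp_rot: [2.398, 2.026, -0.004]
contact_force: [0.3, -11.4, -2.2]
width: 59.6
grip_force: 23.2
```

```bash
python3 -c "
from h import *
rest(-45,0,100)
s,c=snap('wrist');print(s['contact_force'],s['width'],s['grip_force'])
g=c['color'].mean(2)
cv2.imwrite('pics/p3w.png',c['color'][:,:,::-1])
a=g[150:400,308:318].mean(1).round(0).astype(int)
for i in range(0,250,25): print(150+i,a[i:i+25].tolist())
for v in range(290,400,20): print(v,onz(*wray(c,s,313,v),s['tcp_pos'][2]+34.5).round(1)[:2]-s['tcp_pos'][:2])
"
```

```text
t 7.15 p [533.9 -61.5  37.1] yaw 80.39 shift [-0.075  0.002 -0.629] turn 0.0011 tilt [-0.    -0.004 -1.   ] j [-0.16  0.23  2.07 -0.01  0.84  0.01]
[  0.34749804 -11.36511701  -2.15719079] 59.56539768715648 23.154739350939053
150 [106, 107, 107, 107, 106, 107, 106, 105, 106, 105, 100, 95, 92, 92, 92, 92, 92, 92, 92, 92, 92, 92, 92, 92, 92]
175 [92, 88, 73, 69, 69, 69, 69, 69, 69, 69, 69, 70, 70, 70, 69, 70, 69, 69, 69, 69, 69, 69, 69, 84, 89]
200 [90, 90, 90, 90, 90, 90, 90, 90, 90, 90, 89, 90, 89, 89, 90, 90, 89, 90, 89, 89, 89, 89, 89, 89, 86]
225 [79, 75, 74, 72, 66, 65, 65, 65, 65, 65, 65, 65, 65, 66, 65, 65, 65, 65, 65, 65, 65, 65, 65, 65, 65]
250 [65, 65, 65, 57, 53, 52, 53, 53, 53, 52, 52, 52, 52, 52, 52, 52, 52, 52, 52, 52, 52, 52, 53, 52, 53]
275 [52, 52, 52, 52, 53, 52, 53, 52, 53, 52, 52, 52, 53, 52, 53, 55, 61, 63, 61, 61, 61, 61, 61, 61, 60]
300 [61, 61, 61, 61, 61, 61, 61, 61, 61, 61, 61, 61, 61, 60, 61, 61, 61, 61, 61, 61, 61, 61, 61, 61, 61]
325 [61, 61, 61, 61, 60, 58, 58, 58, 58, 51, 47, 46, 46, 46, 47, 46, 46, 47, 46, 47, 48, 57, 63, 62, 61]
350 [61, 61, 61, 61, 62, 61, 61, 61, 61, 61, 61, 61, 60, 61, 60, 60, 61, 61, 61, 61, 60, 59, 60, 61, 61]
375 [61, 61, 61, 61, 61, 65, 144, 160, 207, 221, 223, 222, 223, 222, 222, 223, 222, 222, 222, 222, 222, 222, 222, 222, 222]
290 [ 6.74891634 31.29146019]
310 [ 5.74891634 25.19146019]
330 [ 4.64891634 18.89146019]
350 [ 3.54891634 12.09146019]
370 [2.34891634 4.79146019]
390 [ 0.94891634 -3.00853981]
```

```bash
cat >> h.py <<'E'
def rows(c,s,ths,ax=4.5,off=0):
    R=Ro.from_rotvec(s["tcp_rot"]).as_matrix()
    for th in ths:
        t=np.radians(th);n=np.array([np.sin(t),0,-np.cos(t)]);m=np.array([np.cos(t),0,np.sin(t)]);A=np.array([off,0,ax])
        o=[]
        for r,a in [(30,-14),(30,3),(30,5),(30,14)]:
            q=A+r*m+a*n; o.append(int(wproj(c,s,s["tcp_pos"]+R@np.array([q[0],0,-q[2]]))[1]))
        print(th,"lid",o[0],"rim",o[1],"foot",o[2],"under",o[3])
E
python3 -c "
from h import *
s,c=snap('wrist'); rows(c,s,range(50,105,5))"
```

```text
50 lid 364 rim 308 foot 302 under 275
55 lid 372 rim 317 foot 310 under 282
60 lid 381 rim 325 foot 319 under 289
65 lid 388 rim 334 foot 327 under 298
70 lid 395 rim 342 foot 336 under 306
75 lid 401 rim 351 foot 345 under 316
80 lid 407 rim 359 foot 353 under 325
85 lid 411 rim 367 foot 362 under 335
90 lid 415 rim 375 foot 369 under 345
95 lid 418 rim 382 foot 377 under 354
100 lid 420 rim 388 foot 384 under 364
```

```bash
python3 -c "
from h import *
c=cv2.imread('pics/p3w.png')
a=cv2.resize(c[210:430,180:460],None,fx=1.6,fy=1.6,interpolation=3)
S=capture('scene');b=cv2.resize(S['color'][180:280,280:370][:,:,::-1],(317,352),interpolation=3)
cv2.imwrite('pics/p3.png',np.hstack([a,b]))"
```

```text
(no output)
```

View pics/p3.png

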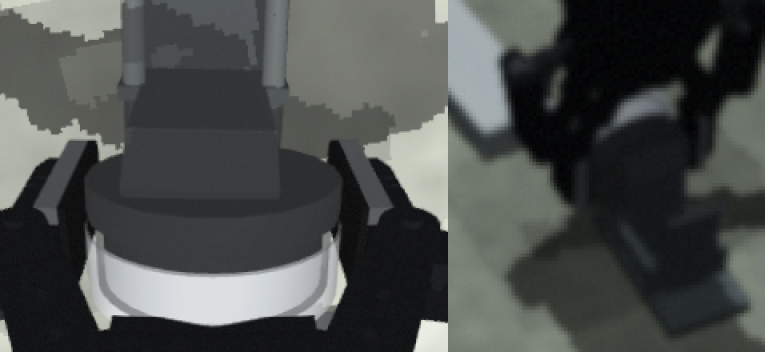

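The crop shows the dark foot's underside turned towards the fin, with its edge at row 346, so the tilt is about 90°. The clear lid is behind it and closed. Next I'll lift it and set it over the fin top for the second quarter turn.

Call:
move_arm([
  [0, -0.09, 0, 0, 0],
  [0, -0.09, 0, -0.4, 0],
  [0, -0.09, 0, -0.65, 0],
  [0, 0.01, 0, -0.65, 0],
  [0, 0.01, 0, -0.65, 0],
])

```text
t: 7.92
tcp_pos: [533.2, -57.2, 101.5]
tcp_rot: [-2.399, -2.026, 0.002]
contact_force: [-1.0, 0.2, -1.8]
width: 59.2
grip_force: 23.3
```

```bash
python3 -c "
from h import *
rest(-36,0,88)
s,c=snap('wrist');print(s['contact_force'],s['width'],s['grip_force'])
g=c['color'].mean(2)
a=g[320:400,308:318].mean(1).round(0).astype(int)
for i in range(0,80,20): print(320+i,a[i:i+20].tolist())
rows(c,s,range(80,105,5))
"
```

```text
t 7.92 p [533.2 -57.2 101.5] yaw 80.36 shift [-0.024  0.016  0.135] turn 0.0009 tilt [-0.002  0.001 -1.   ] j [-0.15  0.14  2.04  0.    0.97  0.01]
[-0.96441496  0.15265164 -1.83320002] 59.21213576322198 23.268654686253285
320 [40, 41, 40, 40, 40, 40, 40, 41, 40, 40, 40, 40, 40, 40, 41, 41, 40, 41, 41, 40]
340 [40, 41, 44, 51, 55, 55, 55, 54, 55, 55, 55, 55, 55, 54, 55, 55, 55, 55, 55, 55]
360 [54, 55, 55, 54, 54, 54, 54, 53, 53, 53, 55, 55, 55, 54, 55, 54, 54, 63, 128, 141]
380 [191, 203, 203, 203, 203, 203, 203, 203, 203, 203, 203, 203, 203, 203, 203, 203, 203, 203, 203, 203]
80 lid 407 rim 359 foot 353 under 325
85 lid 411 rim 367 foot 362 under 335
90 lid 415 rim 375 foot 369 under 345
95 lid 417 rim 382 foot 377 under 354
100 lid 420 rim 388 foot 384 under 364
```

Call:
move_arm([
  [0, -0.03, 0.015, 0.1, 0],
  [0, -0.03, 0.015, 0.14, 0],
  [0, -0.03, 0.015, 0.17, 0],
  [0, -0.06, 0.015, 0.18, 0],
  [0, -0.098, 0.015, 0.19, 0],
])

```text
t: 8.6
tcp_pos: [534.0, -68.3, 83.8]
tcp_rot: [2.401, 2.026, 0.0]
contact_force: [0.7, 0.6, -1.2]
width: 59.5
grip_force: 23.3
```

```bash
python3 -c "
from h import *
rest(-49.5,0,77)
s,c=snap('wrist');print(s['contact_force'],s['width'],s['grip_force'])
g=c['color'].mean(2)
a=g[320:400,308:318].mean(1).round(0).astype(int)
for i in range(0,80,20): print(320+i,a[i:i+20].tolist())
rows(c,s,range(85,135,5))
"
```

```text
t 8.6 p [534.  -68.3  83.8] yaw 80.32 shift [-0.051 -0.011  0.068] turn 0.0007 tilt [ 0. -0. -1.] j [-0.17  0.17  2.05 -0.    0.93 -0.  ]
[ 0.67575372  0.58753616 -1.20430234] 59.50305658546253 23.25579750162433
320 [41, 42, 41, 41, 41, 41, 42, 42, 41, 41, 42, 41, 41, 41, 41, 41, 41, 41, 41, 41]
340 [41, 42, 44, 52, 56, 56, 56, 56, 56, 56, 56, 56, 56, 56, 56, 56, 56, 56, 56, 56]
360 [56, 56, 56, 56, 55, 55, 55, 55, 56, 55, 56, 56, 56, 56, 56, 56, 56, 60, 131, 144]
380 [195, 208, 208, 208, 208, 208, 208, 208, 208, 208, 207, 208, 207, 207, 207, 207, 207, 207, 207, 207]
85 lid 411 rim 367 foot 362 under 335
90 lid 415 rim 375 foot 369 under 345
95 lid 418 rim 382 foot 377 under 354
100 lid 420 rim 388 foot 384 under 364
105 lid 421 rim 394 foot 390 under 372
110 lid 421 rim 399 foot 396 under 381
115 lid 421 rim 403 foot 400 under 388
120 lid 420 rim 406 foot 404 under 395
125 lid 419 rim 409 foot 408 under 401
130 lid 417 rim 411 foot 410 under 407
```

Call:
move_arm([
  [0, 0, -0.01, -0.08, 0],
  [0, 0.08, -0.01, -0.08, 0],
  [0, 0.08, -0.01, -0.02, 0],
  [0, 0.08, -0.01, 0.01, 0],
  [0, 0.08, -0.01, 0.01, 0],
])

```text
t: 9.28
tcp_pos: [533.6, -59.9, 82.0]
tcp_rot: [-2.4, -2.025, 0.002]
contact_force: [0.7, 0.6, -1.0]
width: 59.3
grip_force: 23.3
```

Call:
move_arm([
  [0, 0, 0, 0.02, 0],
  [0, 0, 0, 0.03, 0],
  [0, 0, 0, 0.03, 0],
])

```text
t: 9.65
tcp_pos: [534.2, -60.1, 79.7]
tcp_rot: [-2.401, -2.026, 0.0]
contact_force: [0.0, 0.2, -0.7]
width: 59.4
grip_force: 23.3
```

```bash
cat >> h.py <<'E'
def look(ths=range(85,180,5)):
    s,c=snap('wrist');print(s['contact_force'].round(1),s['width'],s['grip_force'])
    a=c['color'].mean(2)[290:430,308:318].mean(1).round(0).astype(int)
    d=np.diff(a); print([(291+i,int(a[i]),int(a[i+1])) for i in range(len(d)) if abs(d[i])>3])
    rows(c,s,ths); return s,c
E
python3 -c "
from h import *
rest(-49.5,0,77); look(range(85,140,5))
"
```

```text
t 9.65 p [534.2 -60.1  79.7] yaw 80.31 shift [-0.132  0.001  0.027] turn 0.0006 tilt [-0. -0. -1.] j [-0.16  0.17  2.05 -0.    0.92  0.01]
[ 0.   0.2 -0.7] 59.3639001134567 23.256228822137928
[(299, 157, 150), (300, 150, 120), (301, 120, 42), (343, 45, 53), (344, 53, 57), (377, 57, 63), (378, 63, 132), (379, 132, 145), (380, 145, 198), (381, 198, 209), (411, 208, 178), (412, 178, 150), (413, 150, 100), (414, 100, 34), (415, 34, 18)]
85 lid 411 rim 367 foot 362 under 335
90 lid 415 rim 375 foot 369 under 345
95 lid 418 rim 382 foot 377 under 354
100 lid 420 rim 388 foot 384 under 364
105 lid 421 rim 394 foot 390 under 372
110 lid 421 rim 399 foot 396 under 381
115 lid 421 rim 403 foot 400 under 388
120 lid 420 rim 406 foot 404 under 395
125 lid 419 rim 409 foot 408 under 401
130 lid 417 rim 411 foot 410 under 407
135 lid 415 rim 413 foot 412 under 411
```

Call:
move_arm([
  [0, 0, 0, -0.14, 0],
  [0, 0.025, 0, -0.14, 0],
  [0, 0.025, 0, -0.14, 0],
  [0, 0.025, 0, -0.07, 0],
  [0, 0.025, 0, -0.06, 0],
])

```text
t: 10.32
tcp_pos: [533.7, -57.4, 84.6]
tcp_rot: [-2.4, -2.025, 0.002]
contact_force: [-0.7, 0.5, -1.4]
width: 59.3
grip_force: 23.3
```

Call:
move_arm([
  [0, 0, 0, 0.02, 0],
  [0, 0, 0, 0.03, 0],
  [0, 0, 0, 0.03, 0],
])

```text
t: 10.7
tcp_pos: [534.6, -57.6, 82.7]
tcp_rot: [-2.401, -2.026, 0.0]
contact_force: [-0.7, -1.0, -0.8]
width: 59.2
grip_force: 23.3
```

```bash
python3 -c "
from h import *
rest(-47.7,0,77); look(range(85,140,5))
"
```

```text
t 10.7 p [534.6 -57.6  82.7] yaw 80.31 shift [-0.14   0.001  0.057] turn 0.0006 tilt [-0.  0. -1.] j [-0.15  0.17  2.05 -0.    0.93  0.02]
[-0.7 -1.  -0.8] 59.16141983438512 23.26457889241283
[(291, 86, 135), (292, 135, 156), (299, 157, 150), (300, 150, 120), (301, 120, 42), (342, 42, 46), (343, 46, 53), (344, 53, 57), (377, 56, 60), (378, 60, 132), (379, 132, 145), (380, 145, 196), (381, 196, 209), (411, 208, 177), (412, 177, 149), (413, 149, 100), (414, 100, 34), (415, 34, 18)]
85 lid 411 rim 367 foot 362 under 335
90 lid 415 rim 375 foot 369 under 345
95 lid 418 rim 382 foot 377 under 354
100 lid 420 rim 388 foot 384 under 364
105 lid 421 rim 394 foot 390 under 372
110 lid 421 rim 399 foot 396 under 381
115 lid 421 rim 403 foot 400 under 388
120 lid 420 rim 406 foot 404 under 395
125 lid 419 rim 409 foot 408 under 401
130 lid 417 rim 411 foot 410 under 407
135 lid 415 rim 413 foot 412 under 411
```

Call:
move_arm([
  [0, 0, 0, 0.02, 0],
  [0, 0, 0, 0.04, 0],
  [0, 0, 0, 0.04, 0],
])

```text
t: 11.12
tcp_pos: [534.4, -57.5, 78.5]
tcp_rot: [-2.401, -2.026, 0.001]
contact_force: [0.2, -0.2, -0.5]
width: 59.3
grip_force: 23.3
```

```bash
python3 -c "
from h import *
rest(-47.7,0,77); s,c=look(range(85,110,5))
S=capture('scene')
a=cv2.resize(c['color'][130:430,160:480],(400,375),interpolation=3);b=cv2.resize(S['color'][165:285,280:380],(312,375),interpolation=3)
cv2.imwrite('pics/p4.png',np.hstack([a,b])[:,:,::-1])
"
```

```text
t 11.12 p [534.4 -57.5  78.5] yaw 80.31 shift [-0.14   0.003  0.015] turn 0.0006 tilt [-0.001  0.    -1.   ] j [-0.15  0.17  2.05 -0.    0.92  0.02]
[ 0.2 -0.2 -0.5] 59.34636329099287 23.26123017410282
[(294, 53, 91), (295, 91, 144), (296, 144, 158), (299, 157, 150), (300, 150, 121), (301, 121, 42), (343, 46, 53), (344, 53, 58), (377, 56, 63), (378, 63, 133), (379, 133, 146), (380, 146, 198), (381, 198, 211), (411, 209, 179), (412, 179, 150), (413, 150, 101), (414, 101, 34), (415, 34, 19)]
85 lid 411 rim 367 foot 362 under 335
90 lid 415 rim 375 foot 369 under 345
95 lid 418 rim 382 foot 377 under 354
100 lid 420 rim 388 foot 384 under 364
105 lid 421 rim 394 foot 390 under 372
```

```bash
python3 -c "
from h import *
s,c=snap('wrist')
U=np.array([.17,.985]);O=np.array([540.5,-24.4])
for v in (240,260,280,294,301,343):
  print(v,[round(float((onz(*wray(c,s,313,v),z)[:2]-O)@U),1) for z in (8,50,53,61)])
a=c['color'].mean(2)[150:300,308:318].mean(1).round(0).astype(int)
d=np.diff(a); print([(151+i,int(a[i]),int(a[i+1])) for i in range(len(d)) if abs(d[i])>3])
"
```

```text
240 [-17.1, -5.4, -4.5, -2.3]
260 [-28.8, -14.6, -13.6, -10.9]
280 [-41.0, -24.2, -23.0, -19.8]
294 [-49.8, -31.1, -29.8, -26.2]
301 [-54.3, -34.7, -33.3, -29.6]
343 [-83.3, -57.6, -55.7, -50.8]
[(164, 95, 88), (167, 85, 80), (168, 80, 85), (176, 82, 71), (177, 71, 64), (191, 64, 70), (192, 70, 79), (193, 79, 84), (218, 82, 77), (219, 77, 69), (221, 67, 61), (222, 61, 65), (226, 64, 60), (238, 57, 49), (262, 48, 56), (294, 53, 101), (295, 101, 146), (296, 146, 158), (299, 158, 151)]
```

View pics/p4.png

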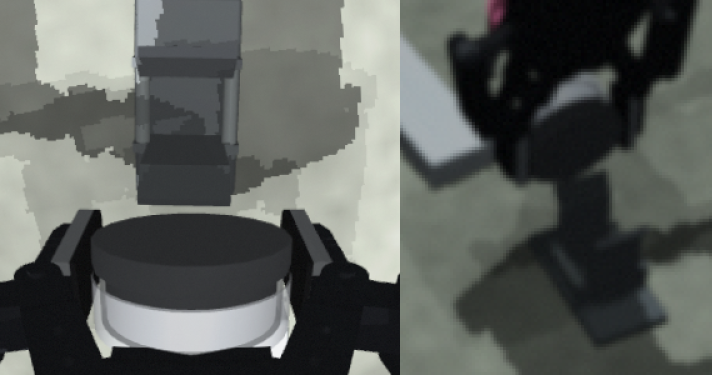

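The picture shows the underside disc (crop rows 214–266) clear of the fin panel, which ends at row 205. So the dish axis is not where I assumed. I'll fit its angle and offset from these rows.

```bash
python3 -c "
from h import *
s,c=snap('wrist');R=Ro.from_rotvec(s['tcp_rot']).as_matrix()
def row(th,off,ax,r,a):
    t=np.radians(th);q=np.array([off,ax])+r*np.array([np.cos(t),np.sin(t)])+a*np.array([np.sin(t),-np.cos(t)])
    return wproj(c,s,s['tcp_pos']+R@np.array([q[0],0,-q[1]]))[1]
from scipy.optimize import least_squares as L
for off in (-6,-3,0,3):
  f=lambda x:[row(x[0],off,x[1],30,14)-343.5,row(x[0],off,x[1],-30,14)-301,row(x[0],off,x[1],30,4)-378]
  r=L(f,[90,4]);print(off,r.x.round(1),r.fun.round(1))
f=lambda x:[row(x[0],x[2],x[1],30,14)-343.5,row(x[0],x[2],x[1],-30,14)-301,row(x[0],x[2],x[1],30,4)-378]
r=L(f,[90,4,0]);print(r.x,r.fun)
print([round(row(t,0,4.5,-30,14)) for t in (60,70,80,90,100)])
"
```

```text
-6 [77.3  8.7] [ 1.7  0.4 -1.8]
-3 [76.5 13.9] [ 0.8  0.2 -0.8]
0 [75.6 19.1] [-0.3 -0.1  0.3]
3 [74.8 24.3] [-1.5 -0.4  1.6]
[75.88575183 17.64372476 -0.85502574] [2.84217094e-12 9.54969437e-12 1.29602995e-11]
[305, 293, 283, 273, 265]
```

Call:
move_arm([
  [0, 0, 0, -0.15, 0],
  [0, 0.2, 0, -0.18, 0],
  [0, 0.39, 0, -0.18, 0],
  [0, 0.39, 0, -0.18, 0],
  [0, 0.39, 0, -0.1, 0],
])

```text
t: 11.95
tcp_pos: [541.7, -18.6, 88.9]
tcp_rot: [2.399, 2.027, 0.001]
contact_force: [0.5, 0.4, -1.1]
width: 59.5
grip_force: 23.3
```

```bash
python3 -c "
from h import *
rest(2,0,40)
s,c=snap('wrist');print(s['contact_force'])
a=c['color'].mean(2)[240:430,308:318].mean(1).round(0).astype(int)
d=np.diff(a); print([(241+i,int(a[i]),int(a[i+1])) for i in range(len(d)) if abs(d[i])>5])
# columns of the rods / fin along a row for w check
U=np.array([.17,.985]);W=np.array([.985,-.17]);O=np.array([540.5,-24.4])
for v in (100,120,140,160,180,200,220):
  b=c['color'].mean(2)[v,200:430]; e=[201+i for i in range(229) if abs(b[i+1]-b[i])>9]
  print(v,e[:12],'u@8,61',[round(float((onz(*wray(c,s,313,v),z)[:2]-O)@U),1) for z in (8,61)],'w@8',[round(float((onz(*wray(c,s,x,v),8)[:2]-O)@W),1) for x in e[:12]])
"
```

```text
t 11.95 p [541.7 -18.6  88.9] yaw 80.39 shift [-0.039 -0.003  0.489] turn 0.001 tilt [ 0.001 -0.    -1.   ] j [-0.08  0.16  2.03 -0.    0.94  0.09]
[ 0.46510389  0.44223615 -1.13571637]
[(255, 47, 56), (295, 59, 53), (343, 45, 53), (377, 56, 65), (378, 65, 133), (379, 133, 146), (380, 146, 197), (381, 197, 210), (411, 208, 178), (412, 178, 149), (413, 149, 101), (414, 101, 34), (415, 34, 18)]
100 [286, 427] u@8,61 [99.8, 94.3] w@8 [-13.3, 66.4]
120 [289, 426, 427] u@8,61 [88.5, 85.9] w@8 [-11.6, 66.0, 66.6]
140 [293, 294, 428, 429] u@8,61 [77.3, 77.5] w@8 [-9.4, -8.9, 67.5, 68.1]
160 [285, 286, 287, 427, 428] u@8,61 [66.0, 69.1] w@8 [-14.0, -13.4, -12.8, 67.3, 68.0]
180 [279, 280] u@8,61 [54.7, 60.6] w@8 [-17.4, -16.9]
200 [220, 221, 231, 235, 240, 248, 249, 251, 262, 265, 266, 270] u@8,61 [43.2, 52.1] w@8 [-52.2, -51.6, -45.6, -43.2, -40.2, -35.5, -34.9, -33.8, -27.4, -25.7, -25.1, -22.8]
220 [270, 313, 348, 349] u@8,61 [31.6, 43.4] w@8 [-23.0, 1.8, 22.0, 22.6]
```

Call:
move_arm([
  [0, -0.01, 0, 0.12, 0],
  [0, -0.01, 0, 0.22, 0],
  [0, -0.02, 0, 0.29, 0],
  [0, -0.03, 0, 0.36, 0],
  [0, -0.04, 0, 0.42, 0],
])

```text
t: 12.62
tcp_pos: [543.4, -18.7, 51.2]
tcp_rot: [-2.402, -2.02, -0.012]
contact_force: [-14.2, 21.0, 47.3]
width: 59.8
grip_force: 40.0
```

```bash
python3 -c "
from h import *
rest(1,0,31); look(range(70,95,90))
"
```

```text
t 12.62 p [543.4 -18.7  51.2] yaw 80.13 shift [-0.052 -0.019  0.201] turn -0.0004 tilt [ 0.004  0.008 -1.   ] j [-0.09  0.22  2.06  0.01  0.87  0.08]
[-14.2  21.   47.3] 59.80719157962524 39.9631105363369
[(300, 49, 67), (301, 67, 116), (302, 116, 153), (356, 154, 170), (357, 170, 193), (359, 195, 181), (360, 181, 171), (393, 172, 177), (396, 178, 104), (397, 104, 77), (404, 76, 80), (405, 80, 93), (406, 93, 101), (407, 101, 136), (408, 136, 170), (410, 170, 175), (411, 175, 180), (413, 181, 127), (414, 127, 41), (415, 41, 18)]
70 lid 395 rim 342 foot 336 under 306
```

Call:
move_arm([
  [0, 0, 0, -0.06, 0],
  [0, 0, 0, -0.06, 0],
])

```text
t: 12.92
tcp_pos: [542.4, -20.9, 54.2]
tcp_rot: [-2.402, -2.024, -0.008]
contact_force: [0.5, 11.4, 10.6]
width: 59.5
grip_force: 37.3
```

```bash
python3 -c "
from h import *
rest(1,0,31); s,c=look(range(70,95,90))
S=capture('scene')
cv2.imwrite('pics/p5.png',c['color'][:,:,::-1])
g=cv2.resize(c['color'][280:430,190:440].mean(2),(50,25),interpolation=cv2.INTER_AREA)
for r in g: print(''.join(' .:-=+*#%@'[min(9,int(x/26))] for x in r))
g=cv2.resize(S['color'][170:290,280:390].mean(2),(73,40),interpolation=cv2.INTER_AREA)
for r in g: print(''.join(' .:-=+*#%@'[min(9,int(x/20))] for x in r))
"
```

```text
t 12.93 p [542.4 -20.9  54.2] yaw 80.22 shift [-0.029 -0.014  0.232] turn 0.0001 tilt [ 0.004  0.004 -1.   ] j [-0.09  0.21  2.06  0.01  0.87  0.08]
[ 0.5 11.4 10.6] 59.49021709781559 37.26306328782812
[(295, 53, 49), (299, 49, 75), (300, 75, 120), (301, 120, 153), (354, 152, 158), (355, 158, 182), (356, 182, 199), (357, 199, 188), (358, 188, 171), (390, 170, 175), (394, 174, 178), (396, 178, 183), (397, 183, 121), (398, 121, 112), (399, 112, 169), (406, 170, 174), (407, 174, 187), (408, 187, 195), (413, 199, 136), (414, 136, 42), (415, 42, 16)]
70 lid 395 rim 342 foot 336 under 306
+++****++++-...................::::::::-----=*####
+++***+++=......................::::::::--==*#####
++++*++++.......................::::::::=+++******
++++++-::......:::--========---::::::::::::+******
+++++=::...:-==+++++++++++++++++++=--:::.::-+*****
++=. ::..:-=+++++++++++++++++++++++++=-::.::..=***
++. ::: -==+++++++++++++++++++++++++++==- :::  =**
+: .::..===+++++++++++++++++++++++++++===: ::. .**
-  ::: :===+++++++++++++++++++++++++++===- .::. :*
  .::. :-==+++++++++++++++++++++++++++==--  :::  -

[... 3024 characters left out ...]
.................:-------==+**+=--
****+*****++++++++++++=-::...::::::....................:-==++++*******+==
***********++++++++++=-:::::::::::::::.................:-++************++
************+++++++=-::::::::::::::::::.............:::-=+************+++
*************+++++--:::::::::::::::::::::......::::-----=+**************+
****************+=-:::::::::::::::::::::::::::::--------=+***************
+++++************+=-::::::::::::::::::::::::::::---------=++****+++******
+++++++*+**********=-::::::::::::::::::::::::::::----------=+++++++******
++++++++++**********+====-:::::::::::::----------------------++**********
++++++++++++********++++++=-::::::::---------------------------++++*+**++
```

```bash
python3 -c "
from h import *
c=cv2.imread('pics/p5.png')[:,:,::-1]; 
for v in (290,320,345,356,370,385,393,398,403,410): print(v,c[v,313],c[v,260],c[v,365])
b=cv2.imread('pics/p3w.png')[:,:,::-1]; print('p3')
for v in (335,350,370,385,400,408): print(v,b[v,313],b[v,260],b[v,365])
b=cv2.imread('pics/w1.png')[:,:,::-1]; print('w1 lid',b[214,312],b[350,326],'skirt',b[315,326],b[186,312])
t=cv2.imread('pics/top0.png')[:,:,::-1];print('top pile',t[252,187],'lids',t[257,371],t[262,417])
s,k=snap('scene'); print(k['color'][228:246:3,340:366:3].mean(2).astype(int))
"
```

```text
290 [48 50 50] [48 50 51] [58 59 61]
320 [151 154 157] [138 141 144] [137 141 143]
345 [148 152 155] [141 144 146] [135 137 142]
356 [197 199 201] [139 142 146] [135 137 142]
370 [168 170 174] [167 170 175] [166 169 173]
385 [168 171 175] [194 197 198] [183 186 189]
393 [169 171 176] [156 159 149] [184 188 178]
398 [115 119 119] [170 174 164] [197 201 189]
403 [170 174 163] [169 173 162] [197 201 189]
410 [200 205 192] [15 15 17] [17 19 20]
p3
335 [45 46 49] [45 45 49] [43 46 47]
350 [59 61 63] [56 57 60] [55 58 58]
370 [58 59 62] [54 55 58] [53 55 58]
385 [221 223 224] [194 199 204] [191 196 200]
400 [221 223 224] [178 181 186] [185 188 193]
408 [221 222 224] [17 19 22] [18 20 23]
w1 lid [168 170 172] [167 167 170] skirt [60 62 63] [169 170 173]
top pile [89 89 93] lids [125 124 124] [126 124 125]
[[88 96 96 96 97 91 78 41 31]
 [87 94 96 96 84 57 30 20 35]
 [80 77 62 40 25 23 21 24 65]
 [31 32 27 25 25 23 36 70 91]
 [30 32 29 25 26 25 71 93 94]
 [23 24 22 23 22 28 93 91 91]]
```

```bash
cat >> h.py <<'E'
from scipy.optimize import least_squares as L
def row(c,s,th,off,ax,r,a):
    R=Ro.from_rotvec(s['tcp_rot']).as_matrix();t=np.radians(th)
    q=np.array([off,ax])+r*np.array([np.cos(t),np.sin(t)])+a*np.array([np.sin(t),-np.cos(t)])
    return wproj(c,s,s['tcp_pos']+R@np.array([q[0],0,-q[1]]))[1]
def fit(c,s,obs,x0=(45,10,0)):
    """obs: list of (r,a,row); solves angle, axis height above TCP, offset along tool x"""
    r=L(lambda x:[row(c,s,x[0],x[2],x[1],p,a)-v for p,a,v in obs]+[0.05*x[2]],x0);print("th,ax,off",r.x.round(1),r.fun.round(1))
def edges(c,lo=200,hi=430,th=5,col=313):
    a=c['color'].mean(2)[lo:hi,col-5:col+5].mean(1).round(0).astype(int);d=np.diff(a)
    print([(lo+1+i,int(a[i]),int(a[i+1])) for i in range(len(d)) if abs(d[i])>th])
E
python3 -c "
from h import *
s,c=snap('wrist')
edges(c)
for x in ((30,10,0),(60,10,0)):
  fit(c,s,[(30,-14,356),(30,3,301),(-30,-14,397.5)],x)
  fit(c,s,[(30,-14,356),(30,3,301)],x)
"
```

```text
[(201, 102, 90), (202, 90, 67), (203, 67, 50), (204, 50, 59), (205, 59, 69), (228, 71, 61), (255, 54, 48), (299, 49, 75), (300, 75, 120), (301, 120, 152), (354, 152, 158), (355, 158, 182), (356, 182, 199), (357, 199, 188), (358, 188, 171), (397, 183, 121), (398, 121, 115), (399, 115, 169), (407, 174, 186), (408, 186, 195), (413, 199, 136), (414, 136, 43), (415, 43, 17)]
th,ax,off [39.  11.9  0.4] [-0.  0.  0.  0.]
th,ax,off [37.5 13.4  0.4] [-0.  0.  0.]
th,ax,off [39.  11.9  0.4] [-0.  0.  0.  0.]
th,ax,off [37.5 13.4  0.4] [-0.  0.  0.]
```

Call:
move_arm([
  [0, 0, 0, -0.2, 0],
  [0, 0, 0, -0.45, 0],
  [0, -0.3, 0, -0.45, 0],
  [0, -0.5, 0, -0.45, 0],
  [0, -0.5, 0, -0.45, 0],
], grip_force=25)

```text
t: 13.75
tcp_pos: [531.1, -73.7, 96.7]
tcp_rot: [-2.403, -2.022, 0.002]
contact_force: [-1.0, 0.1, -0.3]
width: 59.3
grip_force: 36.5
```

```bash
python3 -c "
from h import *
s,c=snap('wrist');print(s['contact_force'])
edges(c); rest(-45,0,75)
g=cv2.resize(c['color'][240:430,190:440].mean(2),(63,38),interpolation=cv2.INTER_AREA)
for r in g: print(''.join(' .:-=+*#%@'[min(9,int(x/26))] for x in r))
"
```

```text
[-1.02678629  0.11213458 -0.27209731]
[(202, 75, 66), (203, 66, 49), (217, 44, 57), (218, 57, 63), (249, 51, 61), (250, 61, 71), (268, 73, 81), (270, 80, 57), (271, 57, 47), (300, 46, 63), (301, 63, 110), (302, 110, 144), (356, 145, 161), (357, 161, 183), (359, 185, 172), (360, 172, 162), (389, 162, 174), (390, 174, 194), (396, 197, 189), (397, 189, 178), (413, 179, 122), (414, 122, 38), (415, 38, 15)]
t 13.8 p [531.3 -73.   96.8] yaw 80.18 shift [0.045 0.008 0.218] turn -0.0001 tilt [-0.002  0.001 -1.   ] j [-0.18  0.15  2.04  0.    0.96 -0.01]
+++++++++++++=++++=-::...............:::----------------=+*****
+++++++++++*+++++++=-::::::::::::::::.::-------------=++*******
*++++++++++*+++++++++++=:::::::::::::::::::---:::-=+***********
+++++++++++*+++++++++++++-:::::::::::::::::==-===++************
+++++++++++*++++++++++++++--::::::::::::-=+++++++++************
+++++++++++*++++++++++++++++=:-:::::::-++++++++++++************
+++++++++++**+++++++==--:::.........::-==+++++++++*************
+++++++++++**+++=-::......................::=+++++*************
+++++++++++**+-:...::...............
[... 1183 characters left out ...]
     .+*#****************************************+.         
          *#####******************************###%#*:          
         .*###########******************####%%%%%%#*.          
          -******##################%%%%%%%%%%%%%%%#=           
           ************#########*#*%%%%%%%%%%%%%%%*.           
           -***********************%%%%%%%%%%%%%%%-            
            +#*----====+***********%%%#*+++++==%%#.            
            :**          ..:-=++=-::.          #%-             
             :.                                .:              
                                                               
                                                              .
```

```bash
python3 -c "
from h import *
s,c=snap('wrist')
for f in (389.5,396.5):
  for e in (12,-12): fit(c,s,[(30,14,270.5),(30,4,301.5),(30,-14,357.5),(-30,-14,f)],(45+e,10,0))
fit(c,s,[(30,14,270.5),(30,4,301.5),(30,-14,357.5)],(45+e,10,0))
"
```

```text
th,ax,off [42.6  7.7 -0.6] [ 0.7 -1.1  0.4 -0.  -0. ]
th,ax,off [42.6  7.7 -0.6] [ 0.7 -1.1  0.4 -0.  -0. ]
th,ax,off [39.8 10.6 -0.5] [ 0.8 -1.2  0.4 -0.  -0. ]
th,ax,off [39.8 10.6 -0.5] [ 0.8 -1.2  0.4 -0.  -0. ]
th,ax,off [61.8 -4.4  3.9] [ 0.  -0.   0.   0.2]
```

Call:
move_arm([
  [0, 0.05, 0.01, 0.2, 0],
  [0, 0.05, 0.01, 0.36, 0],
  [0, 0.05, 0.01, 0.42, 0],
  [0, 0.05, 0.01, 0.47, 0],
  [0, 0.05, 0.01, 0.52, 0],
], grip_force=20)

```text
t: 14.48
tcp_pos: [534.7, -68.9, 48.0]
tcp_rot: [2.398, 2.026, -0.002]
contact_force: [-8.2, -6.0, 18.4]
width: 59.9
grip_force: 37.8
```

```bash
cat >> h.py <<'E'
def asc(c,lo=240,step=5):
    g=cv2.resize(c['color'][lo:430,190:440].mean(2),(63,(430-lo)//step),interpolation=cv2.INTER_AREA)
    for i,r in enumerate(g): print(f'{lo+i*step:3d} '+''.join(' .:-=+*#%@'[min(9,int(x/26))] for x in r))
E
python3 -c "
from h import *
s,c=snap('wrist');print(s['contact_force'])
edges(c); rest(-37,0,37);asc(c,200,8)
"
```

```text
[-8.20804623 -5.95446657 18.40125094]
[(224, 81, 71), (225, 71, 62), (232, 55, 49), (261, 50, 57), (303, 57, 51), (307, 47, 53), (308, 53, 75), (309, 75, 117), (310, 117, 166), (366, 164, 176), (367, 176, 205), (369, 205, 172), (386, 169, 187), (387, 187, 198), (392, 200, 194), (393, 194, 176), (411, 177, 191), (412, 191, 201), (413, 201, 138), (414, 138, 44), (415, 44, 18)]
t 14.53 p [534.9 -69.1  47.8] yaw 80.38 shift [ 0.08  -0.02   0.108] turn 0.001 tilt [ 0.001 -0.002 -1.   ] j [-0.17  0.22  2.06 -0.    0.86 -0.  ]
200 ######************=-----------------::-=--=====================
208 ==***+**********+=-:::::::----------::-=--=====================
216 ------=++++****==--::::::::::-------::-=-=====================-
224 ------------=---:--::::::::::::::::::--=-======================
232 ----------------::::.................:--:-================-===-
240 ----------------:::...................:-:-==============-------
248 -----------------:....................:::------========--------
256 +*=-------------:::::::::::::::::::.::::::---------------------
264 **+=------------::::::::::
[... 629 characters left out ...]
++++++===-  .-:.    
344      .. .===++++++************************+++++++==--. ..      
352         .===++++++***********************+++++++++=--.         
360         :===+**********************************+++=--.         
368         .+******************************************+.         
376          .+**###########*************************+++:          
384           -**********###########*++=========-------:           
392            -********************+---------------==:            
400             -*+::::::::--==+****+=---::...:::::#%*.            
408              :.               ..               :-.             
416                                                               .
```

Call:
move_arm([
  [0, 0, -0.01, 0.05, 0],
  [0, 0.02, -0.01, 0.1, 0],
  [0, 0.05, -0.01, 0.12, 0],
  [0, 0.08, -0.01, 0.12, 0],
  [0, 0.11, -0.01, 0.12, 0],
])

```text
t: 15.15
tcp_pos: [536.1, -64.3, 35.6]
tcp_rot: [2.388, 2.024, -0.009]
contact_force: [-3.4, -34.9, -1.0]
width: 59.4
grip_force: 34.8
```

```bash
python3 -c "
from h import *
s,c=snap('wrist');print(s['contact_force'])
edges(c); rest(-37,0,37);asc(c,200,8)
"
```

```text
[ -3.3842228  -34.88368811  -0.97784579]
[(223, 76, 69), (287, 56, 62), (330, 57, 51), (348, 48, 59), (387, 64, 80), (388, 80, 139), (389, 139, 149), (390, 149, 202), (391, 202, 223), (413, 224, 156), (414, 156, 50), (415, 50, 20)]
t 15.2 p [536.1 -64.1  35.4] yaw 80.54 shift [ 0.029 -0.024 -0.016] turn 0.0019 tilt [ 0.003 -0.012 -1.   ] j [-0.16  0.23  2.07 -0.02  0.83  0.02]
200 ########***##**#+=--:---------------::===-=====================
208 ***************+=-:::::::-----------::===-=====================
216 -+*************=--:::::::::::::------:===-=====================
224 ---=-=+==+++*+=---:::::::::::::::::-:-=========================
232 --------======----::::---::::::::::-:-=========================
240 ------========----:::::::::::::::::::-==-======================
248 -------====-----=-:::::::::::::::::::-==-======================
256 -------====---:--:::::::::::::::::::::----=====================
264 =--------===---::::::::::::::::::::::::----====================
272 +--------------::::::::::::::::::::::::::--------====------====
280 #+------++-----:::::::::::::::::::::
[... 483 characters left out ...]
..:::::::.  .-:.    
344      ..  .::::::::::::::::::::::::::::::::::::::::::.  ..     .
352          ..::::::::::::::::::::::::::::::::::::::::...         
360          =--::::::::::::::::::::::::::::::::::::::=:-.         
368          =+++=-::::::::::::::::::::::::::::::::--=++=.         
376          :*+*####**++==----:::::::::----==++**###*+*:          
384           -+*######%%%%%%%%%%%%%%%%%%%%%%%%#####**+=           
392            -+*#####%%%%%%%%%%%%%%%%%%%%%%%######*+-            
400             -++::::-----=+*##%%%%##*+=----:::::++-             
408             .-.               ..               .:.             
416                                                               .
```

```bash
python3 -c "
from h import *
s,c=snap('wrist')
for ax in (5,9,13,17):
  for t in (80,85,90,95,100,105): 
    print(ax,t,[int(row(c,s,t,0,ax,30,a)) for a in (14,4,-14)],end=' ')
  print()
"
```

```text
5 80 [326, 357, 408] 5 85 [336, 365, 412] 5 90 [346, 373, 416] 5 95 [355, 380, 418] 5 100 [365, 387, 420] 5 105 [373, 393, 422] 
9 80 [333, 365, 416] 9 85 [343, 373, 420] 9 90 [353, 381, 424] 9 95 [363, 388, 427] 9 100 [372, 395, 428] 9 105 [381, 401, 429] 
13 80 [340, 373, 425] 13 85 [351, 381, 429] 13 90 [361, 389, 432] 13 95 [371, 397, 435] 13 100 [381, 403, 437] 13 105 [390, 409, 438] 
17 80 [348, 381, 434] 17 85 [359, 390, 438] 17 90 [369, 398, 441] 17 95 [380, 405, 444] 17 100 [390, 412, 445] 17 105 [399, 418, 446]
```

Call:
move_arm([
  [0, -0.1, 0, 0, 0],
  [0, -0.1, 0, -0.3, 0],
  [0, -0.1, 0, -0.6, 0],
  [0, -0.1, 0, -0.6, 0],
])

```text
t: 15.75
tcp_pos: [536.0, -66.8, 96.9]
tcp_rot: [2.397, 2.023, 0.007]
contact_force: [0.9, 0.3, -1.3]
width: 59.3
grip_force: 34.9
```

```bash
python3 -c "
from h import *
s,c=snap('wrist');print(s['contact_force'])
edges(c); rest(-37,0,87);asc(c,220,6)
for off in (-3,0,3):
  r=L(lambda x:[row(c,s,x[0],off,x[1],30,14)-347,row(c,s,x[0],off,x[1],30,4)-387],(90,8)); print(off,r.x,r.fun)
  for ax in (5,9,13,17):
    print(ax,[(t,[int(row(c,s,t,off,ax,r,a)) for r,a in ((30,14),(30,4),(-30,14))]) for t in (75,80,85,90,95,100,105)])
"
```

```text
[ 0.92692424  0.25601131 -1.34669226]
[(215, 78, 62), (216, 62, 50), (261, 51, 58), (262, 58, 71), (265, 75, 88), (266, 88, 118), (267, 118, 149), (308, 169, 148), (309, 148, 39), (346, 41, 51), (385, 55, 66), (386, 66, 120), (387, 120, 131), (388, 131, 176), (389, 176, 200), (413, 202, 138), (414, 138, 43), (415, 43, 17)]
t 15.8 p [534.5 -66.5  95.1] yaw 80.32 shift [ 0.055 -0.012  0.081] turn 0.0006 tilt [ 0.003 -0.    -1.   ] j [-0.17  0.15  2.04  0.    0.95 -0.  ]
220 ------------------:::..............:-:---=========---------===*
226 +==++**++----------:................::-----======-----------=+*
232 *********+----=+---:::::::::::::::::::--------------------=+*##
238 **********++==+*===:::::::::::::::::::-----------------=++**###
244 **************+++++:::::::::::::::::::--------------=+*******##
250 ****************+++:::::::::::::::::::::::----:--=*******###***
256 *******++*******+++-::::::::::::::::::::::==++++++******####***
262 +******++*****+++++++++++++==-------====++++++++++*******#*****
268 +++****++****+++++++++++++++++++++++++++++++*****************##
274 ++******+**
[... 3207 characters left out ...]
 [71.84322863 29.87888231] [0. 0.]
5 [(75, [307, 340, 282]), (80, [317, 349, 277]), (85, [327, 357, 271]), (90, [337, 365, 267]), (95, [347, 373, 262]), (100, [356, 379, 258]), (105, [365, 385, 254])]
9 [(75, [314, 347, 285]), (80, [324, 356, 280]), (85, [334, 365, 275]), (90, [344, 373, 270]), (95, [354, 380, 265]), (100, [364, 387, 261]), (105, [373, 393, 257])]
13 [(75, [320, 355, 289]), (80, [331, 364, 283]), (85, [341, 373, 278]), (90, [352, 381, 273]), (95, [362, 389, 268]), (100, [372, 396, 264]), (105, [382, 402, 260])]
17 [(75, [327, 363, 293]), (80, [338, 372, 287]), (85, [349, 381, 282]), (90, [360, 390, 277]), (95, [371, 397, 272]), (100, [381, 404, 268]), (105, [391, 411, 264])]
```

```bash
python3 -c "
from h import *
s,c=snap('wrist')
g=c['color'].mean(2)
for v in range(316,362,5):
  b=g[v-1:v+2].mean(0); d=np.diff(b)
  print(v,[(x,int(b[x]),int(b[x+1])) for x in list(range(200,250))+list(range(380,430)) if abs(d[x])>6])
R=Ro.from_rotvec(s['tcp_rot']).as_matrix()
P=np.linspace(0,2*np.pi,181)
def circ(th,off,ax,a=14):
    t=np.radians(th);m=np.array([np.cos(t),0,np.sin(t)]);n=np.array([np.sin(t),0,-np.cos(t)])
    q=np.array([off,0,ax])+a*n+30*np.cos(P)[:,None]*m+30*np.sin(P)[:,None]*np.array([0,1,0])
    return np.array([wproj(c,s,s['tcp_pos']+R@np.array([x[0],x[1],-x[2]])) for x in q])
for th in (60,65,70,75,80,85,90):
  r=L(lambda x:[circ(th,*x)[:,1].max()-346,circ(th,*x)[:,1].min()-308.5],(0,15)); w=circ(th,*r.x); print(th,r.x.round(1),np.ptp(w[:,0]).round(1),w[w[:,0].argmax(),1].round(0),'rim', row(c,s,th,*r.x,30,3).round(0),row(c,s,th,*r.x,30,5).round(0))
"
```

```text
316 [(200, 125, 55), (201, 55, 16), (211, 19, 43), (212, 43, 62), (213, 62, 68), (224, 68, 59), (225, 59, 35), (226, 35, 17), (241, 34, 49), (243, 53, 44), (380, 49, 56), (381, 56, 75), (382, 75, 86), (383, 86, 28), (398, 14, 27), (399, 27, 51), (400, 51, 67), (412, 66, 51), (413, 51, 29), (414, 29, 17), (423, 19, 63), (424, 63, 117), (425, 117, 163), (426, 163, 179)]
321 [(208, 20, 40), (209, 40, 59), (210, 59, 67), (222, 66, 51), (223, 51, 27), (224, 27, 16), (228, 23, 32), (395, 34, 26), (396, 26, 20), (400, 14, 20), (401, 20, 43), (402, 43, 64), (403, 64, 70), (415, 64, 38), (416, 38, 25), (417, 25, 18), (426, 22, 74), (427, 74, 128), (428, 128, 167), (429, 167, 177)]
326 [(205, 18, 30), (206, 30, 49), (207, 49, 63), (220, 64, 43), (221, 43, 21), (222, 21, 14), (223, 14, 24), (224, 24, 35), (400, 39, 20), (403, 14, 31), (404, 31, 56), (405, 56, 68), (418, 62, 36), (419, 36, 20), (429, 22, 79)]
331 [(203, 22, 40), (204, 40, 61), (205, 61, 68), (217, 68, 59), (218, 59, 36), (219, 36, 16), (223, 13, 24), (224, 24, 38), (399, 44, 38), (400, 38, 17), (405, 14, 26), (406, 26, 60), (407
[... 986 characters left out ...]
26), (399, 26, 12), (408, 18, 29), (415, 27, 20)]
356 [(225, 18, 28), (226, 28, 21), (228, 19, 38), (229, 38, 45), (396, 41, 31), (397, 31, 22), (398, 22, 29), (400, 27, 15)]
361 [(223, 13, 26), (224, 26, 63), (226, 65, 27), (227, 27, 14), (230, 13, 21), (231, 21, 52), (232, 52, 59), (393, 61, 33), (394, 33, 16), (397, 11, 21), (398, 21, 51), (399, 51, 58), (400, 58, 38), (401, 38, 11)]
60 [ 41.1 102.9] 698.7 313.0 rim 701.0 666.0
65 [37.9 92.6] 522.0 315.0 rim 547.0 518.0
70 [14.8 50.3] 244.1 324.0 rim 406.0 395.0
75 [-10.3   4.8] 156.6 326.0 rim 379.0 373.0
80 [-34.7 -39.8] 116.1 327.0 rim 368.0 364.0
85 [-58.3 -83.2] 92.9 327.0 rim 363.0 360.0
90 [ -81.  -124.9] 77.9 327.0 rim 359.0 357.0
```

Call:
move_arm([
  [0, 0.25, -0.012, 0, 0],
  [0, 0.465, -0.012, 0, 0],
  [0, 0.465, -0.012, 0.1, 0],
  [0, 0.465, -0.012, 0.19, 0],
  [0, 0.465, -0.012, 0.19, 0],
])

```text
t: 16.48
tcp_pos: [538.0, -20.8, 72.7]
tcp_rot: [-2.399, -2.024, 0.005]
contact_force: [-0.5, -0.0, -0.2]
width: 59.5
grip_force: 34.9
```

```bash
python3 -c "
from h import *
s,c=snap('wrist');print(s['contact_force']);rest(1,0,62);edges(c,250)
"
```

```text
[-0.46339816 -0.00136591 -0.19093614]
t 16.52 p [538.7 -20.9  73.5] yaw 80.27 shift [-0.021  0.024  0.115] turn 0.0004 tilt [-0.003  0.    -1.   ] j [-0.08  0.18  2.05 -0.    0.91  0.08]
[(261, 52, 60), (278, 49, 56), (302, 60, 54), (346, 44, 52), (385, 58, 65), (386, 65, 126), (387, 126, 139), (388, 139, 185), (389, 185, 210), (413, 213, 146), (414, 146, 46), (415, 46, 19)]
```

Call:
move_arm([
  [0, -0.02, 0.02, 0.06, 0],
  [0, -0.02, 0.02, 0.115, 0],
  [0, -0.03, 0.02, 0.115, 0],
  [0, -0.055, 0.02, 0.095, 0],
  [0, -0.085, 0.02, 0.08, 0],
])

```text
t: 17.15
tcp_pos: [540.4, -29.3, 67.2]
tcp_rot: [2.4, 2.026, 0.0]
contact_force: [0.4, -0.4, -0.7]
width: 59.4
grip_force: 34.9
```

```bash
python3 -c "
from h import *
s,c=snap('wrist');print(s['contact_force']);rest(-5,0,66);edges(c,250)
"
```

```text
[ 0.36697439 -0.42548053 -0.72010058]
t 17.2 p [540.5 -29.8  67.4] yaw 80.35 shift [ 0.004 -0.009  0.014] turn 0.0008 tilt [ 0.001 -0.001 -1.   ] j [-0.1   0.19  2.05 -0.    0.9   0.07]
[(266, 54, 61), (294, 58, 51), (346, 44, 52), (347, 52, 58), (386, 64, 127), (387, 127, 139), (388, 139, 185), (389, 185, 211), (413, 214, 147), (414, 147, 47), (415, 47, 19)]
```

Call:
move_arm([
  [0, -0.03, 0, 0, 0],
  [0, -0.07, 0, 0, 0],
  [0, -0.07, 0, 0, 0],
])

```text
t: 17.58
tcp_pos: [540.4, -35.8, 68.3]
tcp_rot: [2.401, 2.025, 0.004]
contact_force: [0.3, 4.0, 6.2]
width: 59.8
grip_force: 35.3
```

```bash
python3 -c "
from h import *
s,c=snap('wrist');print(s['contact_force']);rest(-18,0,66);edges(c,250)
"
```

```text
[0.2686797  3.97688375 6.15105358]
t 17.62 p [540.4 -35.8  68.3] yaw 80.29 shift [-0.067 -0.018  0.023] turn 0.0005 tilt [ 0.003  0.001 -1.   ] j [-0.11  0.19  2.05  0.    0.9   0.06]
[(283, 56, 49), (347, 45, 55), (387, 64, 129), (388, 129, 141), (389, 141, 185), (390, 185, 211), (413, 214, 146), (414, 146, 47), (415, 47, 19)]
```

Call:
move_arm([
  [0, 0, -0.018, -0.05, 0],
  [0, 0.12, -0.018, -0.05, 0],
  [0, 0.21, -0.018, -0.03, 0],
  [0, 0.21, -0.018, 0.06, 0],
  [0, 0.21, -0.018, 0.12, 0],
])

```text
t: 18.25
tcp_pos: [540.2, -14.8, 53.6]
tcp_rot: [-2.4, -2.026, 0.002]
contact_force: [0.1, -0.6, -0.8]
width: 59.5
grip_force: 34.9
```

```bash
python3 -c "
from h import *
s,c=snap('wrist');print(s['contact_force']);rest(0,0,56);edges(c,250)
"
```

```text
[ 0.1399532 -0.6060979 -0.7715124]
t 18.3 p [539.6 -14.9  52.8] yaw 80.33 shift [-0.092  0.025 -0.032] turn 0.0007 tilt [-0.003  0.    -1.   ] j [-0.07  0.21  2.06 -0.    0.87  0.1 ]
[(266, 58, 50), (294, 50, 56), (295, 56, 62), (305, 63, 57), (311, 50, 44), (346, 45, 54), (385, 60, 69), (386, 69, 130), (387, 130, 143), (388, 143, 191), (389, 191, 216), (413, 218, 150), (414, 150, 48), (415, 48, 20)]
```

Call:
move_arm([
  [0, -0.03, 0.02, 0, 0],
  [0, -0.06, 0.02, 0, 0],
  [0, -0.09, 0.02, 0, 0],
  [0, -0.12, 0.02, 0, 0],
  [0, -0.15, 0.02, 0, 0],
])

```text
t: 18.92
tcp_pos: [541.2, -26.8, 56.8]
tcp_rot: [-2.401, -2.02, -0.008]
contact_force: [-2.7, 14.3, 11.6]
width: 59.5
grip_force: 36.8
```

```bash
python3 -c "
from h import *
s,c=snap('wrist');print(s['contact_force']);rest(0,0,56);edges(c,250)
"
```

```text
[-2.65092957 14.28099141 11.58960428]
t 18.98 p [541.1 -27.2  56.8] yaw 80.18 shift [ 0.027 -0.011  0.008] turn -0.0001 tilt [ 0.001  0.006 -1.   ] j [-0.1   0.21  2.05  0.01  0.88  0.07]
[(261, 56, 63), (280, 53, 59), (281, 59, 65), (288, 64, 58), (289, 58, 51), (371, 51, 59), (407, 59, 104), (408, 104, 160), (409, 160, 178), (410, 178, 206), (411, 206, 221), (413, 221, 153), (414, 153, 49), (415, 49, 21)]
```

Call:
move_arm([
  [0, -0.03, -0.01, -0.02, 0],
  [0, -0.06, -0.01, -0.04, 0],
  [0, -0.09, -0.01, -0.065, 0],
  [0, -0.12, -0.01, -0.08, 0],
  [0, -0.15, -0.01, -0.095, 0],
])

```text
t: 19.6
tcp_pos: [537.9, -43.1, 64.9]
tcp_rot: [-2.402, -2.023, -0.006]
contact_force: [3.1, 8.5, -0.1]
width: 59.3
grip_force: 36.5
```

```bash
python3 -c "
from h import *
s,c=snap('wrist');print(s['contact_force']);rest(-25,0,67.5);edges(c,250);asc(c,280,6)
"
```

```text
[ 3.07873864  8.49714919 -0.08341052]
t 19.65 p [537.9 -43.5  65.2] yaw 80.23 shift [-0.057 -0.006 -0.024] turn 0.0002 tilt [ 0.002  0.003 -1.   ] j [-0.13  0.19  2.06  0.    0.89  0.04]
[(266, 60, 54), (413, 57, 43), (414, 43, 23)]
280 **************+-:::::::::::::::::::::::::::::::-==++**#########
286 *************=::::::::::::::::::::::::::::::::::=*****#########
292 ***********+::::::::::::::::::::::::::::::::::::::+**+*########
298 ********-::::::::::::::::::::::::::::::::::::::::::::-+########
304 *****++-::::::::::::::::::::::::::::::::::::::::::::::-+*######
310 ***=. :::::::::::::::::::::::::::::::::::::::::::::::::: .=####
316 **-  ::::::::::::::::::::::::::::::::::::::::::::::::::::  -###
322 *=  .::::::::::::::::::::::::::::::::::::::::::::::::::::.  =##
328 =  .::::::::::::::::::::::::::::::::::::::::::::::::::::::.  =#
334   .::::.::::::::::::::::::::::::::::::::::::::::::::::.::::.  +
340    .:-:.::::::::::::::::::::::::::::::::::::::::::::::..-:.    
346      ::.::::::::::::::::::::::::::::::::::::::::::::::.::.    .
352        .::::::::::::::::::::::::::::::::::::::::::::::.        
358         .::::::::::::::::::::::::::::::::::::::::::::.         
364         :::::::::::::::::::::::::::::::::::::::::::::.         
370         .:::::::::::::::::::::::::::::::::::::::::::::         
376         .:.::::::::::::::::::::::::::::::::::::::::.:.         
382          :=::::::::::::::::::::::::::::::::::::::::+:          
388           ++::::::::::::::::::::::::::::::::::::::+*           
394           .*+-:::::::::::::::::::::::::::::::::::+#:           
400            -#*=::::::::::::::::::::::::::::::::=+*=            
406             +#*.............:::::::............+*+             
412             .+=              ....              -+.             
418                                                                
424                                                               :
```

Call:
move_arm([
  [0, -0.05, 0, -0.02, 0],
  [0, -0.085, 0, -0.01, 0],
  [0, -0.12, 0, 0, 0],
  [0, -0.15, 0, 0.02, 0],
  [0, -0.175, 0, 0.04, 0],
])

```text
t: 20.27
tcp_pos: [535.3, -61.3, 62.0]
tcp_rot: [2.402, 2.024, 0.005]
contact_force: [-1.6, 5.7, 6.1]
width: 59.5
grip_force: 33.2
```

```bash
python3 -c "
from h import *
s,c=snap('wrist');print(s['contact_force']);rest(-40,0,58);edges(c,180);asc(c,200,8)
for t in (120,130,140,150,160,170,180):
  print(t,[int(row(c,s,t,-3,ax,-30,a)) for ax in (9,14,19) for a in (14,4,-14)])
"
```

```text
[-1.63578699  5.74534853  6.08773827]
t 20.32 p [535.2 -61.6  61.7] yaw 80.25 shift [-0.024 -0.012  0.037] turn 0.0003 tilt [ 0.003  0.001 -1.   ] j [-0.16  0.2   2.06  0.    0.89  0.01]
[(189, 68, 99), (191, 97, 91), (222, 86, 80), (225, 77, 71), (226, 71, 64), (413, 65, 49), (414, 49, 24)]
200 *################*+=----------------:-==-=====================#
208 ==++----===*****+=-=-::-------------:-==-=====================+
216 -----------=++=+----::::::::--------:-==-======================
224 --------------------::::::::::::::--:-==-======================
232 -----------==--------::::::::::::::::-==-======================
240 ---------====--------:..............::---======================
248 ===*=-------------:::...........:....:::-======================
256 *****+-----==-----::..::::::::::::::::::-----======-==========+
264 *******+=+***===--:::::::::::::::::::::::::------------===+**##
272 ***************=::::::::::::::::::::::::::::::-------==*#######
280 ************+=::::::::::::::::::::::::::::::::::-+++***########
288 ***********=:::::::::::::::::::::::::::::::::::::-=+++*
[... 746 characters left out ...]
          
384           .::::::::::::::::::::::::::::::::::::::::.           
392            .::::::::::::::::::::::::::::::::::::::.            
400             .::............::::::::............::.             
408              ..                                ..              
416                                                               .
120 [263, 278, 303, 267, 283, 308, 271, 288, 313]
130 [260, 273, 292, 264, 277, 297, 269, 282, 302]
140 [259, 269, 283, 264, 273, 287, 269, 278, 292]
150 [262, 267, 274, 267, 272, 279, 272, 277, 284]
160 [268, 268, 268, 273, 272, 272, 279, 278, 277]
170 [277, 271, 263, 282, 276, 267, 289, 282, 271]
180 [289, 277, 260, 296, 283, 264, 303, 289, 269]
```

Call:
move_arm([
  [0, -0.015, -0.012, 0.02, 0],
  [0, -0.03, -0.012, 0.04, 0],
  [0, -0.035, -0.012, 0.06, 0],
  [0, -0.035, -0.012, 0.075, 0],
  [0, -0.035, -0.012, 0.085, 0],
])

```text
t: 20.95
tcp_pos: [534.7, -66.5, 54.8]
tcp_rot: [2.398, 2.023, 0.004]
contact_force: [-2.6, -0.5, 12.0]
width: 59.1
grip_force: 29.7
```

```bash
python3 -c "
from h import *
s,c=snap('wrist');print(s['contact_force']);rest(-40,0,90);edges(c,180,430,4);asc(c,230,7)
"
```

```text
[-2.61716442 -0.49708127 11.99511133]
t 21.0 p [534.7 -66.6  54.6] yaw 80.3 shift [ 0.025 -0.013 -0.354] turn 0.0006 tilt [ 0.005 -0.002 -1.   ] j [-0.17  0.2   2.06 -0.    0.87  0.  ]
[(225, 85, 80), (226, 80, 72), (227, 72, 65), (233, 60, 55), (261, 55, 61), (273, 59, 54), (274, 54, 46), (276, 47, 59), (277, 59, 66), (413, 62, 47), (414, 47, 23)]
230 -----------=--------:::::::::::::::::-==-======================
237 --------===------:-::...............:----======================
244 --------==-------:::.................:---======================
251 =++=-----=-------::...................::-======================
258 ***+-------------:::::::::::::::::::::::-=-====================
265 ****+-----=*+----:::::::::::::::::::::::--------=------=======+
272 ******++++***++--:::::::::::::::::::::::----------------==*####
279 ***************==::::::::::::::::::::::::::---------===*#######
286 ****************=::::::::::::::::::::::::::::--===++***########
293 ********===-=*+------:::::::::::::::::::::::---=+=-===*########
300 *******-::. .-----:::::::::::::::::::::::::------: .::-*#######
3
[... 454 characters left out ...]
:::::::::::::       
356       .::::::::::::::::::::::::::::::::::::::::::::::::.       
363        .::::::::::::::::::::::::::::::::::::::::::::::.        
370         .::::::::::::::::::::::::::::::::::::::::::::.         
377          .::::::::::::::::::::::::::::::::::::::::::.          
384           .::::::::::::::::::::::::::::::::::::::::.           
391            ::::::::::::::::::::::::::::::::::::::::            
398            .::::::::::::::::::::::::::::::::::::::.            
405             .::          .............         .:.             
412                                                                
419                                                               .
```

Call:
move_arm([
  [0, 0, -0.01, -0.2, 0],
  [0, -0.2, 0.05, -0.45, 0],
  [0, -0.6, 0.15, -0.45, 0],
  [0, -0.9, 0.25, -0.45, 0],
  [0, -0.9, 0.25, -0.45, 0],
])

```text
t: 21.62
tcp_pos: [542.4, -160.7, 97.5]
tcp_rot: [2.403, 2.021, 0.001]
contact_force: [0.2, 0.1, -0.2]
width: 59.4
grip_force: 29.5
```

```bash
python3 -c "
from h import *
s,c=snap('wrist');print(s['contact_force']);go(551,-184,60);edges(c,180,430,4);asc(c,230,6)
g=c['color'].mean(2)
for v in range(316,402,7):
  b=g[v-1:v+2].mean(0); d=np.diff(b)
  print(v,[(x,int(b[x]),int(b[x+1])) for x in list(range(200,260))+list(range(370,430)) if abs(d[x])>9])
"
```

```text
[ 0.17263317  0.13513724 -0.23381233]
t 21.68 p [ 541.8 -159.4   97.1] yaw 80.18 shift [-0.227  0.132  0.371] turn -0.0001 tilt [ 0.001 -0.    -1.   ] j [-0.33  0.2   1.98  0.    0.96 -0.16]
[(198, 104, 109), (200, 110, 115), (214, 116, 106), (220, 99, 88), (227, 91, 98), (228, 98, 106), (274, 108, 100), (275, 100, 66), (276, 66, 42), (277, 42, 53), (278, 53, 61), (413, 58, 43), (414, 43, 20)]
230 ++++++++++-----+-------=============+++++===================*##
236 **+++++++++===+*+------==============++++================+*####
242 **++++++++*********---+===============++++============+*#######
248 **+++++++**************===============++++-===--=+***##########
254 +++++++++**************===================-+++****#############
260 +++++++++****++********+==================+********############
266 *************++********+==================+*******#############
272 *************+++++******=----:::::---=====+*******##########***
278 *****++++************+=-::::::::::::::::-**********#########**#
284 +++++++++*********=-::::::::::::::::::::::-+******#########***#
290 *+++++++********=::
[... 2594 characters left out ...]
, 53, 33), (425, 33, 20)]
344 [(206, 21, 33), (207, 33, 66), (208, 66, 82), (214, 83, 69), (215, 69, 26), (217, 33, 53), (400, 58, 69), (407, 60, 48), (408, 48, 31), (409, 31, 48), (410, 48, 84), (416, 82, 70), (417, 70, 39), (418, 39, 24)]
351 [(210, 21, 32), (215, 35, 49), (411, 48, 37)]
358 [(213, 16, 32), (214, 32, 50), (411, 54, 24)]
365 [(215, 23, 37), (216, 37, 56), (409, 47, 22)]
372 [(222, 23, 46), (223, 46, 57), (402, 52, 29), (403, 29, 19)]
379 [(225, 24, 43), (226, 43, 57), (399, 51, 34), (400, 34, 19)]
386 [(228, 26, 47), (396, 52, 29), (397, 29, 19)]
393 [(231, 23, 43), (232, 43, 57), (393, 49, 34), (394, 34, 19)]
400 [(234, 24, 45), (235, 45, 56), (390, 53, 27), (391, 27, 18)]
```

```bash
cat >> h.py <<'E'
P=np.linspace(0,2*np.pi,121)
def circ(c,s,th,off,ax,a=14):
    R=Ro.from_rotvec(s['tcp_rot']).as_matrix();t=np.radians(th);m=np.array([np.cos(t),0,np.sin(t)]);n=np.array([np.sin(t),0,-np.cos(t)])
    q=np.array([off,0,ax])+a*n+30*np.cos(P)[:,None]*m+30*np.sin(P)[:,None]*np.array([0,1,0])
    return np.array([wproj(c,s,s['tcp_pos']+R@np.array([x[0],x[1],-x[2]])) for x in q])
E
python3 -c "
from h import *
s,c=snap('wrist')
for th in (140,150,160,170,180,190):
  def f(x):
    w=circ(c,s,th,*x); return [w[:,1].min()-277,np.ptp(w[:,0])-196]
  r=L(f,(-3,12)); w=circ(c,s,th,*r.x); u=[np.ptp(w[np.abs(w[:,1]-v)<6,0]) for v in (323,337)]; print(th,r.x.round(1),r.fun.round(1),'widest row',w[w[:,0].argmax(),1].round(0),'foot top edge',row(c,s,th,*r.x,-30,5).round(0))
  print([ [round(np.interp(v,w[k,1][np.argsort(w[k,1])],w[k,0][np.argsort(w[k,1])])) for k in (w[:,0]<313,w[:,0]>313)] for v in (290,316,330,344)])
"
```

```text
140 [-3.3 25.4] [-0. -0.] widest row 374.0 foot top edge 285.0
[[259, 357], [229, 387], [221, 396], [215, 402]]
150 [-2.3 24.7] [0. 0.] widest row 373.0 foot top edge 281.0
[[259, 357], [229, 387], [220, 396], [215, 402]]
160 [-0.4 23.7] [0. 0.] widest row 369.0 foot top edge 276.0
[[258, 358], [228, 388], [219, 397], [214, 402]]
170 [ 2.3 22.5] [0. 0.] widest row 362.0 foot top edge 271.0
[[256, 359], [226, 390], [218, 398], [213, 404]]
180 [ 5.9 21.2] [0. 0.] widest row 358.0 foot top edge 266.0
[[254, 361], [223, 392], [215, 401], [211, 405]]
190 [10.1 19.7] [0. 0.] widest row 348.0 foot top edge 260.0
[[250, 365], [220, 396], [213, 403], [210, 406]]
```

```bash
python3 -c "
from h import *
rest(-1,0,75)"
```

```text
t 21.73 p [ 541.5 -158.5   96.8] yaw 80.23 shift [ 1.31  -0.237  0.218] turn 0.0002 tilt [-0.  0. -1.] j [-0.33  0.19  1.98  0.    0.97 -0.16]
```

Call:
move_arm([
  [0, 0.4, -0.08, 0, 0],
  [0, 0.8, -0.16, 0, 0],
  [0, 0.98, -0.2, 0, 0],
])

```text
t: 22.1
tcp_pos: [537.6, -55.7, 96.5]
tcp_rot: [-2.398, -2.028, 0.001]
contact_force: [0.7, -0.4, -0.8]
width: 59.4
grip_force: 29.5
```

Call:
move_arm([
  [0, 0.3, -0.04, 0, 0],
  [0, 0.33, -0.04, 0.1, 0],
  [0, 0.33, -0.04, 0.22, 0],
  [0, 0.33, -0.04, 0.3, 0],
])

```text
t: 22.6
tcp_pos: [539.1, -25.6, 65.3]
tcp_rot: [-2.401, -2.025, 0.002]
contact_force: [0.0, 0.5, -1.2]
width: 59.0
grip_force: 29.5
```

```bash
python3 -c "
from h import *
rest(-1,0,51);print(sense()['contact_force'])"
```

```text
t 22.6 p [539.1 -25.6  65.3] yaw 80.29 shift [0.005 0.012 0.143] turn 0.0005 tilt [-0.002 -0.    -1.   ] j [-0.09  0.19  2.05 -0.    0.9   0.08]
[ 0.02105534  0.48027279 -1.18932512]
```

Call:
move_arm([
  [0, 0, 0.01, 0.04, 0],
  [0, 0, 0.01, 0.08, 0],
  [0, 0, 0.01, 0.1, 0],
  [0, 0, 0.01, 0.1, 0],
])

```text
t: 23.1
tcp_pos: [541.1, -25.6, 56.9]
tcp_rot: [2.401, 2.026, -0.0]
contact_force: [-0.4, -1.4, -1.1]
width: 59.6
grip_force: 29.5
```

```bash
python3 -c "
from h import *
rest(-1,0,51);s,c=snap('wrist');print(s['contact_force']);edges(c,230,430,4);asc(c,260,12)"
```

```text
t 23.1 p [541.1 -25.6  56.9] yaw 80.31 shift [ 0.    -0.008  0.059] turn 0.0006 tilt [ 0. -0. -1.] j [-0.09  0.21  2.05 -0.    0.88  0.08]
[-0.39937554 -1.42026751 -1.14067675]
[(244, 58, 51), (264, 52, 59), (276, 60, 43), (277, 43, 54), (278, 54, 63), (279, 63, 69), (413, 63, 47), (414, 47, 24), (415, 24, 19)]
260 ====+=-----++-----:::::::::::::::::::::::-----=====---=======++
272 ***************=--:::::::::::::::::::::::--------------=+**####
284 ****************+=-:::::::::::::::::::::::----=++++++***#######
296 *******=--:.:=-::::::::::::::::::::::::::-------=:.:--=*#######
308 **+-..:::..::::::::::::::::::::::::::::::::::-----:..:::..-+###
320 *-  ::::.::-:::::::::::::::::::::::::::::::::::------:::::. -*#
332 .  ::-:.::::::::::::::::::::::::::::::::::::::::::---:.:-::   -
344      .::::::::::::::::::::::::::::::::::::::::::::::::::.      
356       .::::::::::::::::::::::::::::::::::::::::::::::::.       
368         .::::::::::::::::::::::::::::::::::::::::::::.         
380          .::::::::::::::::::::::::::::::::::::::::::.          
392            .::::::::::::::::::::::::::::::::::::::.            
404             .:..  ..........................   .:.             
416                                                               .
```

Call:
move_arm([
  [0, 0, 0, 0.02, 0],
  [0, 0, 0, 0.04, 0],
  [0, 0, 0, 0.06, 0],
  [0, 0, 0, 0.06, 0],
])

```text
t: 23.65
tcp_pos: [541.5, -26.8, 52.4]
tcp_rot: [2.398, 2.025, -0.002]
contact_force: [-3.3, -7.6, 8.1]
width: 59.2
grip_force: 29.0
```

```bash
python3 -c "
from h import *
rest(-1,0,51);s,c=snap('wrist');print(s['contact_force']);edges(c,230,430,4)"
```

```text
t 23.65 p [541.5 -26.8  52.4] yaw 80.37 shift [ 0.012 -0.014  0.013] turn 0.001 tilt [ 0.001 -0.003 -1.   ] j [-0.09  0.21  2.06 -0.    0.87  0.08]
[-3.30625499 -7.5789833   8.08010949]
[(244, 61, 52), (266, 57, 63), (276, 64, 74), (282, 78, 92), (283, 92, 114), (284, 114, 52), (285, 52, 47), (289, 46, 52), (290, 52, 61), (413, 60, 45), (414, 45, 24), (415, 24, 19)]
```

Call:
move_arm([
  [0, 0.01, -0.01, 0.02, 0],
  [0, 0.01, -0.01, 0.035, 0],
  [0, 0.01, -0.01, 0.045, 0],
  [0, 0.01, -0.01, 0.045, 0],
])

```text
t: 24.2
tcp_pos: [541.6, -27.0, 48.6]
tcp_rot: [2.396, 2.024, -0.001]
contact_force: [-4.4, -13.7, 9.7]
width: 59.4
grip_force: 27.7
```

```bash
python3 -c "
from h import *
rest(-1,0,51);s,c=snap('wrist');print(s['contact_force']);edges(c,230,430,4)
for th in (165,170,175,180,185): print(th,[[int(row(c,s,th,o,ax,-30,a)) for a in (14,5,3,-14)] for o in (0,3) for ax in (18,22)])"
```

```text
t 24.2 p [541.6 -27.   48.6] yaw 80.39 shift [ 0.014 -0.015 -0.024] turn 0.0011 tilt [ 0.003 -0.005 -1.   ] j [-0.09  0.22  2.06 -0.01  0.86  0.08]
[ -4.37971736 -13.65815803   9.72826698]
[(245, 64, 57), (269, 56, 63), (279, 63, 76), (280, 76, 81), (292, 79, 71), (293, 71, 49), (303, 51, 63), (413, 60, 45), (414, 45, 23)]
165 [[273, 270, 269, 265], [278, 274, 274, 269], [263, 261, 261, 258], [268, 265, 265, 261]]
170 [[278, 272, 271, 263], [283, 277, 276, 267], [269, 264, 263, 255], [273, 268, 267, 259]]
175 [[285, 276, 274, 261], [290, 281, 279, 265], [275, 267, 265, 253], [280, 271, 269, 257]]
180 [[292, 280, 277, 260], [298, 285, 282, 264], [282, 271, 268, 252], [288, 275, 273, 255]]
185 [[300, 285, 282, 259], [306, 290, 287, 263], [290, 275, 273, 251], [296, 281, 277, 255]]
```

Call:
move_arm([
  [0, 0.01, -0.01, -0.06, 0],
  [0, 0.01, -0.01, -0.12, 0],
  [0, 0.06, -0.01, -0.12, 0],
  [0, 0.06, -0.01, -0.06, 0],
  [0, 0.06, -0.01, -0.03, 0],
])

```text
t: 24.88
tcp_pos: [540.2, -17.7, 49.5]
tcp_rot: [-2.4, -2.027, 0.001]
contact_force: [-5.0, -0.8, 14.7]
width: 59.4
grip_force: 27.9
```

```bash
python3 -c "
from h import *
rest(2,0,51);s,c=snap('wrist');print(s['contact_force']);edges(c,230,430,4)"
```

```text
t 24.88 p [540.2 -17.7  49.5] yaw 80.36 shift [-0.046  0.015 -0.015] turn 0.0009 tilt [-0.001 -0.    -1.   ] j [-0.08  0.22  2.06 -0.    0.87  0.09]
[-4.99944307 -0.82252448 14.72417674]
[(263, 61, 55), (278, 55, 75), (279, 75, 80), (291, 76, 64), (292, 64, 47), (301, 52, 62), (413, 59, 45), (414, 45, 24)]
```

```bash
python3 -c "
from h import *
s,c=snap('wrist');print(s['contact_force'])
g=c['color'].mean(2)
for v in range(309,370,7):
  b=g[v-1:v+2].mean(0); d=np.diff(b)
  print(v,[(x,int(b[x]),int(b[x+1])) for x in list(range(205,270))+list(range(360,425)) if abs(d[x])>9])
asc(c,260,8)
for th in (160,165,170,175,180,185,190):
  def f(x):
    w=circ(c,s,th,*x); return [w[:,1].min()-301,row(c,s,th,*x,-30,4)-291]
  r=L(f,(-3,12)); w=circ(c,s,th,*r.x); print(th,r.x.round(1),r.fun.round(1),np.ptp(w[:,0]).round(0),'widest row',w[w[:,0].argmax(),1].round(0),'lid',row(c,s,th,*r.x,-30,-14).round(0))
"
```

```text
[-2.18295377 -0.83136865  6.56320912]
309 [(206, 172, 157), (207, 157, 120), (208, 120, 100), (209, 100, 71), (210, 71, 57), (215, 69, 79), (228, 72, 49), (229, 49, 26), (230, 26, 17), (240, 16, 73), (241, 73, 158), (242, 158, 183), (243, 183, 166), (244, 166, 136), (245, 136, 116), (252, 112, 99), (253, 99, 78), (254, 78, 60), (370, 64, 75), (371, 75, 84), (372, 84, 96), (373, 96, 106), (378, 113, 125), (379, 125, 152), (380, 152, 187), (381, 187, 206), (382, 206, 179), (383, 179, 100), (384, 100, 40), (385, 40, 14), (396, 24, 62), (397, 62, 76), (408, 76, 86), (410, 89, 74), (415, 73, 101), (416, 101, 143), (417, 143, 166), (418, 166, 189)]
316 [(211, 24, 47), (212, 47, 69), (225, 66, 40), (226, 40, 22), (238, 16, 27), (239, 27, 50), (240, 50, 66), (241, 66, 96), (242, 96, 116), (244, 109, 92), (245, 92, 75), (246, 75, 55), (380, 54, 76), (381, 76, 105), (383, 113, 71), (384, 71, 52), (385, 52, 25), (386, 25, 15), (398, 18, 29), (399, 29, 55), (400, 55, 72), (412, 75, 57), (413, 57, 31), (414, 31, 20), (423, 22, 69), (424, 69, 127)]
323 [(207, 23, 42), (208, 42, 65), (209, 65, 75),
[... 2315 characters left out ...]
           
396            .::::::::::::::::::::::::::::::::::::::.            
404             .::.............::::::.............::.             
412              ..                                 .              
420                                                               .
160 [ 29.6 104.8] [-0. -0.] 602.0 widest row 493.0 lid 283.0
165 [16.3 72.7] [ 0. -0.] 337.0 widest row 437.0 lid 279.0
170 [ 3.5 41. ] [ 0. -0.] 228.0 widest row 397.0 lid 277.0
175 [-8.8 10. ] [0. 0.] 172.0 widest row 372.0 lid 276.0
180 [-20.5 -20.1] [0. 0.] 138.0 widest row 356.0 lid 276.0
185 [-31.5 -49.1] [-0. -0.] 116.0 widest row 348.0 lid 275.0
190 [-41.7 -76.7] [ 0. -0.] 101.0 widest row 339.0 lid 275.0
```

Call:
move_arm([
  [0, -0.01, 0, 0.02, 0],
  [0, -0.02, 0, 0.03, 0],
  [0, -0.02, 0, 0.045, 0],
  [0, -0.02, 0, 0.045, 0],
])

```text
t: 25.48
tcp_pos: [540.3, -19.0, 47.4]
tcp_rot: [-2.4, -2.025, -0.001]
contact_force: [-8.1, 3.9, 18.3]
width: 59.3
grip_force: 27.2
```

```bash
python3 -c "
from h import *
rest(2,0,51);s,c=snap('wrist');print(s['contact_force']);edges(c,230,430,4)
for th in (165,170,175,180,185): print(th,[(o,ax,[int(row(c,s,th,o,ax,-30,a)) for a in (14,4,-14)]) for o in (-6,-3,0) for ax in (22,25,28)])"
```

```text
t 25.48 p [540.3 -19.   47.4] yaw 80.31 shift [-0.033  0.011 -0.036] turn 0.0006 tilt [-0.     0.001 -1.   ] j [-0.08  0.22  2.06  0.    0.86  0.09]
[-8.10973008  3.93891854 18.25622968]
[(262, 61, 54), (277, 52, 62), (278, 62, 80), (279, 80, 85), (297, 82, 67), (298, 67, 50), (310, 50, 55), (311, 55, 67), (413, 59, 45), (414, 45, 23)]
165 [(-6, 22, [297, 291, 284]), (-6, 25, [301, 295, 287]), (-6, 28, [305, 299, 291]), (-3, 22, [287, 283, 277]), (-3, 25, [291, 287, 280]), (-3, 28, [296, 290, 283]), (0, 22, [278, 274, 269]), (0, 25, [282, 278, 272]), (0, 28, [286, 281, 275])]
170 [(-6, 22, [302, 294, 282]), (-6, 25, [307, 298, 285]), (-6, 28, [312, 302, 289]), (-3, 22, [293, 285, 274]), (-3, 25, [297, 289, 277]), (-3, 28, [302, 293, 281]), (0, 22, [283, 276, 267]), (0, 25, [288, 280, 269]), (0, 28, [292, 284, 273])]
175 [(-6, 22, [309, 298, 281]), (-6, 25, [314, 302, 284]), (-6, 28, [319, 306, 287]), (-3, 22, [300, 289, 273]), (-3, 25, [304, 293, 276]), (-3, 28, [309, 297, 279]), (0, 22, [290, 280, 265]), (0, 25, [294, 283, 268]), (0, 28, [299, 287, 271])]
180 [(-6, 22, [317, 302, 280]), (-6, 25, [322, 306, 283]), (-6, 28, [328, 311, 287]), (-3, 22, [308, 293, 272]), (-3, 25, [312, 297, 275]), (-3, 28, [318, 301, 278]), (0, 22, [298, 284, 264]), (0, 25, [302, 288, 267]), (0, 28, [307, 292, 270])]
185 [(-6, 22, [326, 307, 280]), (-6, 25, [331, 312, 283]), (-6, 28, [337, 316, 287]), (-3, 22, [316, 298, 272]), (-3, 25, [321, 302, 275]), (-3, 28, [327, 307, 278]), (0, 22, [306, 289, 263]), (0, 25, [311, 293, 266]), (0, 28, [317, 297, 269])]
```

Call:
move_arm([
  [0, 0, 0, -0.015, 0],
  [0.3, 0, 0, -0.015, 0],
  [0.7, 0, 0, -0.015, 0],
  [1, 0, 0, -0.015, 0],
  [1, 0, 0, -0.015, 0],
])

```text
t: 26.15
tcp_pos: [539.4, -19.9, 45.7]
tcp_rot: [-2.401, -2.025, 0.001]
contact_force: [-0.7, -0.3, 0.1]
width: 85.2
grip_force: 0.0
```

```bash
python3 -c "
from h import *
rest(2,0,76);s,c=snap('wrist');print(s['contact_force'],s['width']);edges(c,230,430,4);asc(c,240,8)
for th in (170,175,180,185): print(th,[(o,ax,[int(row(c,s,th,o,ax,-30,a)) for a in (14,4,-14)]) for o in (-3,-1,1) for ax in (23,26)])"
```

```text
t 26.15 p [539.4 -19.9  45.7] yaw 80.31 shift [-0.023  0.018 -0.303] turn 0.0006 tilt [-0.001  0.    -1.   ] j [-0.08  0.22  2.06 -0.    0.86  0.09]
[-0.73192643 -0.31098706  0.09127215] 85.21663138365321
[(261, 60, 52), (278, 54, 78), (279, 78, 84), (299, 81, 69), (300, 69, 48), (312, 49, 55), (313, 55, 63), (413, 57, 44), (414, 44, 23)]
240 -------------------:::::::::::::::---------====================
248 -------------==-==-::::::::::::::::::------====================
256 ------------===----::::::::::::::::::::::::====================
264 ------------------:::.....................:---=================
272 ---==-------------::::...:::::::::::::..:::-----------==------=
280 ********+---+**++==-::::---------------::-----------------==+*#
288 *****************+=----------------------------=-------=++***##
296 ***************+===----:::::::::...:::::::---=--++++**********#
304 :. .**********===-:::...........:::........::-=+=+********. .::
312 .   +*****##+=+-:....::::::::::::::::::::::::..--=+******+    :
320     -******+-:..::::::::::::::::::::::::::::::::.:-+#####=     
328     .**
[... 764 characters left out ...]
                                        
170 [(-3, 23, [294, 287, 275]), (-3, 26, [299, 290, 279]), (-1, 23, [288, 281, 270]), (-1, 26, [292, 284, 273]), (1, 23, [281, 275, 265]), (1, 26, [286, 278, 268])]
175 [(-3, 23, [301, 290, 274]), (-3, 26, [306, 294, 277]), (-1, 23, [295, 284, 268]), (-1, 26, [299, 288, 271]), (1, 23, [288, 278, 263]), (1, 26, [293, 282, 266])]
180 [(-3, 23, [309, 294, 273]), (-3, 26, [314, 298, 276]), (-1, 23, [303, 288, 267]), (-1, 26, [307, 292, 270]), (1, 23, [296, 282, 262]), (1, 26, [301, 286, 265])]
185 [(-3, 23, [318, 299, 273]), (-3, 26, [323, 304, 276]), (-1, 23, [311, 293, 267]), (-1, 26, [316, 297, 270]), (1, 23, [304, 287, 261]), (1, 26, [309, 291, 264])]
```

Call:
move_arm([
  [1, -0.03, 0, -0.15, 0],
  [1, -0.03, 0.01, -0.305, 0],
  [1, -0.03, 0.01, -0.305, 0],
  [0, -0.03, 0.01, -0.305, 0],
  [0, -0.03, 0.01, -0.305, 0],
], grip_force=30)

```text
t: 26.82
tcp_pos: [540.2, -23.0, 76.9]
tcp_rot: [-2.401, -2.026, 0.0]
contact_force: [-0.0, 0.0, 3.3]
width: 59.0
grip_force: 31.4
```

Call:
move_arm([
  [0, 0, 0, 0, 0],
  [0, 0, 0, 0, 0],
  [0, 0, 0, -0.1, 0],
  [0, 0, 0, -0.3, 0],
  [0, 0, 0, -0.5, 0],
])

```text
t: 27.45
tcp_pos: [539.9, -23.0, 126.9]
tcp_rot: [-2.4, -2.025, 0.001]
contact_force: [0.4, -0.3, -0.8]
width: 59.0
grip_force: 32.5
```

```bash
python3 -c "
from h import *
go(554,238,110);s,c=snap('wrist');print(s['contact_force'],s['width']);edges(c,230,430,4);asc(c,240,10)
for th in (175,180): print(th,[(o,ax,[int(row(c,s,th,o,ax,-30,a)) for a in (14,4,-14)]) for o in (-3,0,3) for ax in (-6,-3,0)])"
```

```text
t 27.45 p [539.9 -23.  126.9] yaw 80.32 shift [ 2.596 -0.3    0.169] turn 0.0006 tilt [-0.001  0.    -1.   ] j [-0.09  0.12  2.01  0.    1.02  0.08]
[ 0.40953919 -0.29734951 -0.7915029 ] 59.03927467734401
[(232, 59, 53), (241, 52, 58), (242, 58, 70), (243, 70, 82), (253, 78, 69), (254, 69, 50), (255, 50, 44), (261, 46, 54), (262, 54, 59), (388, 54, 69), (391, 72, 95), (392, 95, 109), (401, 109, 123), (402, 123, 188), (403, 188, 202), (413, 198, 135), (414, 135, 43), (415, 43, 18)]
240 *********************+=-:::::::::::::-:-=+******###############
250 #******************++=---:::::::::::::-==++*****###############
260 ##***************+=-::...:::::::::::..:::--=+***###############
270 ##**********##*+-:.::::::::::::::::::::::::::-+##******########
280 ###*********##=::::::::::::::::::::::::::::::::=*******########
290 ####****+++++-:::::::::::::::::::::::::::::::::::++++*#########
300 ####*++=::..::::::::::::::::::::::::::::::::::::::..::=**######
310 ##*-..:::. .::::::::::::::::::::::::::::::::::::::. .:::..:*##%
320 *=. .:::. .::::::::::::::::::::::::::::::::::::::::. .:::. .=#%
33
[... 455 characters left out ...]
@%%%%#-           
400            :*##*********#####**###%@@%%#######*#%#:            
410             .==           ..:----::..          -+.             
420                                                               .
175 [(-3, -6, [266, 259, 249]), (-3, -3, [269, 262, 252]), (-3, 0, [272, 265, 254]), (0, -6, [258, 252, 243]), (0, -3, [261, 254, 245]), (0, 0, [264, 257, 247]), (3, -6, [250, 244, 236]), (3, -3, [252, 246, 238]), (3, 0, [255, 249, 240])]
180 [(-3, -6, [272, 262, 248]), (-3, -3, [275, 265, 250]), (-3, 0, [278, 268, 252]), (0, -6, [264, 255, 241]), (0, -3, [267, 257, 243]), (0, 0, [270, 260, 245]), (3, -6, [255, 247, 234]), (3, -3, [258, 249, 236]), (3, 0, [261, 252, 238])]
```

Call:
move_arm([
  [0, 0.4, -0.05, 0, 0],
  [0, 0.8, -0.1, 0, 0],
  [0, 1, -0.15, 0, 0],
])

```text
t: 27.88
tcp_pos: [542.2, 79.7, 126.4]
tcp_rot: [-2.4, -2.027, -0.0]
contact_force: [-0.2, -0.8, -0.3]
width: 59.0
grip_force: 32.6
```

Call:
move_arm([
  [0, 0.4, -0.1, 0, 0],
  [0, 0.6, -0.15, 0, 0],
  [0, 0.6, -0.15, 0, 0],
  [0, 0.6, -0.15, 0, 0],
])

```text
t: 28.38
tcp_pos: [537.6, 139.1, 126.5]
tcp_rot: [2.401, 2.026, -0.001]
contact_force: [-0.2, -0.0, -0.9]
width: 58.8
grip_force: 32.6
```

```bash
python3 -c "
from h import *
s,c=snap('wrist','pile1.png');print(s['contact_force'],s['width'])
print(wproj(c,s,(551,237.6,36)),wproj(c,s,(546,237.5,8)))
g=cv2.resize(c['color'][40:260,180:440].mean(2),(87,44),interpolation=cv2.INTER_AREA)
for i,r in enumerate(g): print(f'{40+i*5:3d} '+''.join(' .:-=+*#%@'[min(9,int(x/26))] for x in r))
"
```

```text
[-0.24387291 -0.04579627 -0.8901278 ] 58.795020577227206
[304.4164632   92.55542123] [297.80999375  99.1759051 ]
 40 ########################%@@@@@@@@@@@%##******++*#%%%%%####*=++++++**+*******###########
 45 #####################%@@@@@@@@@@@%#*****+++==-----=+*######*==========+****############
 50 ##################%%@@@@@@@@@@@#******+====---========*#####*==========***#############
 55 ###############%%@@@@@@@@@@@@%******+=============-=====*####*==========*##############
 60 #############%@@@@@@@@@@@@@@#******======================*####*=========*######**##****
 65 ##########%@@@@@@@@@@@@@@@@#****++=-======================*####*=======*#######***#****
 70 ########%@@@@@@@@@@@@@@@@@#====-------=====================#####+=======*##########****
 75 ########%@@@@@@@@@@@@@@@@@=-----------=====================+#####+======+*########*####
 80 #########%@@@@@@@@@@@@@@%*---------=======================-=######+======+#############
 85 ##########%@@@@@@@@%%%###+---------=========================#######+======#############
 90 ###########%@@@@%########+------------====================-=###
[... 2360 characters left out ...]
-------::::---------=====================---===+***#####
225 ==--------------=******++++=--:::-------::::--------======================*********####
230 =----------------===-------:::::::-------::::--------================++*###********####
235 --------------------------::::::::--------::::::::::--=====+++==++*########********####
240 ----------------------------:::::::-----------------------+*******########*********####
245 -----------------------------::::-----------------------=+***+++++*####**************##
250 ----------------------------====-====----:::::::-------==++**+++++*###*******#*******##
255 ---------------------------+++===--::.............:::::-====+++++***#******####*******#
```

```bash
python3 -c "
from h import *
s,c=snap('wrist')
edges(c,30,150,5,307)
g=c['color'].mean(2)
for v in (80,90,100):
  b=g[v-1:v+2].mean(0);d=np.diff(b);print(v,[(x,int(b[x]),int(b[x+1])) for x in range(230,390) if abs(d[x])>8])
for q in [(307,44),(307,130),(307,136),(257,90),(357,90)]: print(q,onz(*wray(c,s,*q),36).round(1))
"
```

```text
[(39, 244, 233), (40, 233, 175), (41, 175, 164), (47, 159, 125), (48, 125, 109), (51, 114, 106), (139, 105, 126), (140, 126, 135), (141, 135, 156), (143, 156, 183)]
80 [(254, 242, 232), (255, 232, 220), (256, 220, 116), (257, 116, 101), (357, 111, 188), (375, 188, 171), (376, 171, 144), (377, 144, 111)]
90 [(233, 243, 231), (234, 231, 201), (235, 201, 188), (254, 188, 171), (255, 171, 127), (256, 127, 101), (357, 104, 142), (358, 142, 180), (359, 180, 192), (380, 190, 182), (381, 182, 159), (382, 159, 131), (383, 131, 114)]
100 [(256, 186, 124), (257, 124, 101), (355, 103, 112), (356, 112, 150), (357, 150, 191), (386, 187, 172), (387, 172, 143), (388, 143, 121)]
(307, 44) [557.6 266.4  36. ]
(307, 130) [548.9 215.3  36. ]
(307, 136) [548.3 211.8  36. ]
(257, 90) [524.4 244.2  36. ]
(357, 90) [581.5 234.2  36. ]
```

```bash
python3 -c "
from h import *
go(552.8,237.5,70)"
```

```text
t 28.48 p [537.7 138.8 126.7] yaw 80.26 shift [ 0.999 -0.018  0.566] turn 0.0003 tilt [-0. -0. -1.] j [ 0.21  0.14  1.98 -0.    1.02  0.38]
```

Call:
move_arm([
  [0, 0.4, 0, 0, 0],
  [0, 0.8, -0.01, 0, 0],
  [0, 1, -0.018, 0.1, 0],
  [0, 1, -0.018, 0.4, 0],
  [0, 1, -0.018, 0.56, 0],
])

```text
t: 29.1
tcp_pos: [551.3, 237.5, 68.3]
tcp_rot: [-2.4, -2.025, 0.006]
contact_force: [0.1, -1.3, -0.8]
width: 59.2
grip_force: 32.6
```

Call:
move_arm([
  [0, 0, 0, 0.05, 0],
  [0, 0, 0, 0.1, 0],
  [0, 0, 0, 0.12, 0],
  [0, 0, 0, 0.12, 0],
])

```text
t: 29.6
tcp_pos: [553.2, 238.6, 59.4]
tcp_rot: [2.401, 2.026, 0.002]
contact_force: [0.9, 1.0, -1.2]
width: 59.1
grip_force: 32.6
```

```bash
python3 -c "
from h import *
go(552.8,237.5,53);print(sense()['contact_force'])"
```

```text
t 29.6 p [553.2 238.6  59.4] yaw 80.3 shift [-0.012 -0.002  0.064] turn 0.0006 tilt [ 0.001  0.    -1.   ] j [ 0.37  0.31  1.92 -0.    0.91  0.54]
[ 0.89818577  0.99212293 -1.16152426]
```

Call:
move_arm([
  [0, -0.01, 0, 0.03, 0],
  [0, -0.01, 0, 0.05, 0],
  [0, -0.01, 0, 0.06, 0],
  [0, -0.01, 0, 0.06, 0],
])

```text
t: 30.1
tcp_pos: [552.5, 237.6, 52.6]
tcp_rot: [-2.401, -2.026, 0.0]
contact_force: [-0.1, -0.6, -0.5]
width: 59.0
grip_force: 32.6
```

Call:
move_arm([
  [0, 0, 0, 0.01, 0],
  [0, 0, 0, 0.01, 0],
])

```text
t: 30.35
tcp_pos: [552.6, 237.6, 51.7]
tcp_rot: [-2.401, -2.026, 0.0]
contact_force: [0.1, -0.1, -1.0]
width: 58.9
grip_force: 32.6
```

Call:
move_arm([
  [0, 0, 0, 0.01, 0],
  [0, 0, 0, 0.02, 0],
  [0, 0, 0, 0.02, 0],
])

```text
t: 30.72
tcp_pos: [552.7, 237.7, 50.7]
tcp_rot: [-2.401, -2.026, -0.0]
contact_force: [-2.3, -1.6, 5.4]
width: 59.1
grip_force: 33.1
```

```bash
python3 -c "
from h import *
s=sense();print(s['contact_force'],s['tcp_pos'])
c=capture('wrist');edges(c,230,430,4)"
```

```text
[-2.34062936 -1.60313687  5.35474524] [552.70665071 237.69512297  50.7469377 ]
[(232, 106, 126), (233, 126, 165), (234, 165, 151), (235, 151, 51), (239, 50, 56), (240, 56, 75), (241, 75, 84), (253, 85, 75), (254, 75, 56), (255, 56, 50), (261, 53, 72), (262, 72, 85), (273, 80, 75), (274, 75, 70), (278, 68, 63), (397, 59, 68), (398, 68, 101), (399, 101, 94), (401, 94, 108), (402, 108, 169), (403, 169, 178), (413, 188, 129), (414, 129, 42), (415, 42, 20)]
```

Call:
move_arm([
  [0.3, 0, 0, 0, 0],
  [0.6, 0, 0, 0, 0],
  [1, 0, 0, 0, 0],
  [1, 0, 0, 0, 0],
  [1, 0, 0, -0.2, 0],
])

```text
t: 31.4
tcp_pos: [550.8, 236.9, 68.4]
tcp_rot: [-2.4, -2.025, 0.007]
contact_force: [0.1, -0.3, 0.4]
width: 85.6
grip_force: 0.0
```

Call:
move_arm([
  [1, 0, 0, -0.4, 0],
  [1, -0.4, 0, -0.8, 0],
  [1, -0.9, 0, -0.8, 0],
  [1, -0.9, 0, -0.8, 0],
  [1, -0.9, 0, -0.8, 0],
])

```text
t: 32.02
tcp_pos: [537.8, 149.1, 150.8]
tcp_rot: [2.402, 2.025, 0.002]
contact_force: [-0.9, 0.5, -0.4]
width: 85.5
grip_force: 0.0
```

```bash
python3 -c "
from h import *
s,c=snap('wrist')
go(537.4+6,-289,130)
g=c['color'].mean(2)
x0=wproj(c,s,(552.7,239,64));print(x0)
edges(c,10,200,8,int(x0[0]))
v0=int(x0[1])
for v in (v0-8,v0,v0+8):
  b=g[v-1:v+2].mean(0);d=np.diff(b);print(v,[(x,int(b[x]),int(b[x+1])) for x in range(220,400) if abs(d[x])>8])
g=cv2.resize(g[20:200,220:400],(60,30),interpolation=cv2.INTER_AREA)
for i,r in enumerate(g): print(f'{20+i*6:3d} '+''.join(' .:-=+*#%@'[min(9,int(x/26))] for x in r))
"
```

```text
t 32.08 p [537.8 149.5 150.4] yaw 80.31 shift [-4.313  0.793  0.201] turn 0.0006 tilt [ 0.001  0.001 -1.   ] j [0.23 0.12 1.95 0.   1.06 0.4 ]
[309.03143169 106.10055677]
[(35, 150, 159), (36, 159, 173), (37, 173, 186), (38, 186, 200), (39, 200, 213), (54, 213, 158), (55, 158, 84), (155, 78, 114), (156, 114, 148), (157, 148, 135), (160, 135, 149), (186, 147, 137), (188, 130, 120)]
98 [(230, 203, 154), (259, 154, 142), (260, 142, 100), (261, 100, 77), (362, 81, 70), (363, 70, 155), (371, 151, 133), (372, 133, 108), (373, 108, 90), (397, 90, 117), (398, 117, 151)]
106 [(220, 92, 107), (221, 107, 128), (222, 128, 147), (260, 152, 81), (363, 80, 111), (364, 111, 145), (365, 145, 157), (375, 154, 141), (376, 141, 116), (377, 116, 95)]
114 [(225, 103, 122), (226, 122, 143), (252, 153, 170), (258, 177, 188), (259, 188, 201), (260, 201, 182), (261, 182, 71), (262, 71, 81), (362, 83, 120), (363, 120, 152), (380, 147, 129), (381, 129, 101)]
 20 +************++****************+++++++****++++++++++++++++++
 26 **************+++*******+++++++++**###+****+++++++++++++++++
 32 **************+++++++
[... 1094 characters left out ...]
%%%%%%%*+=------------------------=+***********+--
140 *******#%%%%%%%%%%%*+---------------------=+++++*******++=--
146 *********%%%%%%%%%%%%#+=---------------=+++++++++**+++=-----
152 **********%%%%%%%%%%%%%%+====-======++++++++++++++=---------
158 ***********#%%%%%%%%%%%#++++++++++++++++++++++=-------------
164 *********+=+#%%%%%%%%%#*++++++++++++++++++==----------------
170 ******+=-----*#%%#***+++++++++++++++++==--------------------
176 ****==--------+**++++++++++++++++++=------------------------
182 ****+----------=+++++++++++++++==---------------------------
188 +***+------------+++++++++++==------------------------------
194 =*+++-::---::-:::==+++++==----------------------------------
```

Call:
move_arm([
  [1, -0.5, 0.09, 0, 0],
  [1, -1, 0.18, 0, 0],
], grip_force=20)

```text
t: 32.33
tcp_pos: [538.7, 47.9, 149.7]
tcp_rot: [-2.397, -2.03, -0.0]
contact_force: [-0.0, -0.4, -0.8]
width: 85.5
grip_force: 0.0
```

Call:
move_arm([
  [1, -0.5, 0.09, 0, 0],
  [1, -1, 0.18, 0, 0],
])

```text
t: 32.58
tcp_pos: [539.8, -54.6, 149.6]
tcp_rot: [-2.399, -2.028, -0.0]
contact_force: [0.7, 0.2, -0.8]
width: 85.4
grip_force: 0.0
```

Call:
move_arm([
  [1, -0.5, 0.09, 0, 0],
  [1, -1, 0.18, 0, 0],
])

```text
t: 32.83
tcp_pos: [540.9, -156.4, 149.6]
tcp_rot: [-2.399, -2.028, -0.0]
contact_force: [0.4, 0.6, 1.6]
width: 85.4
grip_force: 0.0
```

Call:
move_arm([
  [1, -0.5, 0.1, 0, 0],
  [1, -1, 0.2, 0, 0],
])

```text
t: 33.08
tcp_pos: [543.9, -258.5, 149.5]
tcp_rot: [-2.399, -2.027, -0.001]
contact_force: [0.0, -0.2, -0.8]
width: 85.4
grip_force: 0.0
```

Call:
move_arm([
  [1, -0.31, 0.05, 0, 0],
  [1, -0.31, 0.05, 0.3, 0],
  [1, -0.31, 0.05, 0.6, 0],
  [1, -0.31, 0.05, 0.6, 0],
])

```text
t: 33.58
tcp_pos: [541.1, -287.1, 86.3]
tcp_rot: [-2.395, -2.023, 0.003]
contact_force: [-0.6, 0.0, 0.1]
width: 85.3
grip_force: 0.0
```

Call:
move_arm([
  [1, 0, 0, 0.4, 0],
  [1, 0, 0, 0.64, 0],
  [1, 0, 0, 0.64, 0],
  [0, 0, 0, 0.64, 0],
  [0, 0, 0, 0.64, 0],
])

```text
t: 34.2
tcp_pos: [544.2, -289.8, 28.0]
tcp_rot: [2.399, 2.025, 0.002]
contact_force: [-0.6, -0.1, 3.3]
width: 59.4
grip_force: 22.0
```

Call:
move_arm([
  [0, 0, 0, 0, 0],
  [0, 0, 0, 0, 0],
  [0, 0, 0, -0.2, 0],
  [0, 0, 0, -0.5, 0],
  [0, 0, 0, -0.73, 0],
])

```text
t: 34.83
tcp_pos: [543.4, -289.7, 101.3]
tcp_rot: [2.4, 2.024, 0.001]
contact_force: [0.2, -0.4, -0.5]
width: 59.4
grip_force: 22.3
```

```bash
python3 -c "
from h import *
s,c=snap('wrist');print(s['contact_force'],s['width'],s['grip_force']);rest(-45,0,100);edges(c,200,430,6);asc(c,250,12)
for ax in (2,5,8): print(ax,[(o,[int(row(c,s,0,o,ax,30,a)) for a in (14,4,-14)]) for o in (-6,-3,0,3,6)])
"
```

```text
[ 0.15369288 -0.43733197 -0.52188078] 59.38836873132564 22.31730525716557
t 34.88 p [ 545.3 -290.8  104.8] yaw 80.31 shift [ 2.168 -0.497  0.039] turn 0.0006 tilt [ 0.006 -0.004 -1.   ] j [-0.53  0.27  1.87 -0.    0.99 -0.36]
[(217, 150, 142), (218, 142, 132), (221, 124, 106), (255, 98, 85), (256, 85, 60), (257, 60, 38), (263, 40, 48), (264, 48, 55), (265, 55, 62), (266, 62, 70), (281, 68, 92), (282, 92, 127), (283, 127, 150), (284, 150, 177), (411, 182, 166), (412, 166, 138), (413, 138, 89), (414, 89, 28), (415, 28, 14)]
250 +======+++++++++++===------:::::::::-:::::-======+**+++++++++++
262 +======+++++++++++===-:.::::::::::::::...:-=++++++*****++++++++
274 =====+++++++++++=-::::::::-----------::::::::-=+++*****+++++++*
286 -===++++++++++=:::-==+*****########*****+==-:::=++++++*+++*****
298 ...:-=+-::. .--=+***#######################**+=--. .::-++******
310 --.  .:::   -+**##############################***-   :::. .=***
322 -.  .::.  .+**##################################**+.  .::.  .+*
334    .::.   +*=*##################################*+**.  .::.   :
346      ..  :*++####################################++*:   .      
358           +*+*##################################*=++           
370           :##***##############################**+**:           
382           =**##****#########################*****++=           
394            =***###**********#*****************++++-.           
406             :+=.........::---====---::.........--:             
418                                                               .
2 [(-6, [261, 270, 289]), (-3, [254, 262, 280]), (0, [247, 255, 272]), (3, [239, 247, 263]), (6, [232, 239, 254])]
5 [(-6, [264, 273, 293]), (-3, [256, 265, 284]), (0, [249, 257, 275]), (3, [242, 249, 266]), (6, [234, 241, 257])]
8 [(-6, [266, 276, 296]), (-3, [259, 268, 288]), (0, [251, 260, 279]), (3, [244, 252, 270]), (6, [236, 243, 260])]
```

Call:
move_arm([
  [0, 0.5, -0.11, 0, 0],
  [0, 1, -0.22, 0, 0],
])

```text
t: 35.12
tcp_pos: [538.2, -186.6, 99.7]
tcp_rot: [2.402, 2.023, 0.002]
contact_force: [0.3, 0.1, -0.7]
width: 59.3
grip_force: 22.3
```

Call:
move_arm([
  [0, 0.5, -0.11, 0, 0],
  [0, 1, -0.22, 0, 0],
  [0, 1, -0.22, 0, 0],
])

```text
t: 35.5
tcp_pos: [532.4, -81.7, 99.0]
tcp_rot: [-2.396, -2.031, -0.0]
contact_force: [0.4, -1.0, -1.1]
width: 59.6
grip_force: 22.3
```

Call:
move_arm([
  [0, 0.18, -0.04, 0, 0],
  [0, 0.18, -0.04, 0.18, 0],
  [0, 0.18, -0.04, 0.29, 0],
  [0, 0.18, -0.04, 0.36, 0],
  [0, 0.18, -0.04, 0.41, 0],
])

```text
t: 36.12
tcp_pos: [531.5, -68.8, 57.8]
tcp_rot: [2.401, 2.025, -0.006]
contact_force: [-6.4, -6.9, 9.7]
width: 59.8
grip_force: 24.2
```

Call:
move_arm([
  [0, 0, 0, 0.05, 0],
  [0, 0, 0, 0.1, 0],
  [0, 0, 0, 0.12, 0],
  [0, 0, 0, 0.12, 0],
])

```text
t: 36.62
tcp_pos: [531.9, -68.1, 45.5]
tcp_rot: [2.402, 2.024, -0.003]
contact_force: [-2.6, -4.2, 3.3]
width: 59.4
grip_force: 21.6
```

Call:
move_arm([
  [0, 0.01, 0, 0.04, 0],
  [0, 0.03, 0, 0.085, 0],
  [0, 0.06, 0, 0.085, 0],
  [0, 0.08, 0, 0.085, 0],
  [0, 0.08, 0, 0.085, 0],
])

```text
t: 37.25
tcp_pos: [532.9, -60.7, 35.9]
tcp_rot: [2.399, 2.025, -0.005]
contact_force: [0.7, -11.4, -3.6]
width: 59.7
grip_force: 22.8
```

Call:
move_arm([
  [0, -0.09, 0, 0, 0],
  [0, -0.09, 0, -0.3, 0],
  [0, -0.09, 0, -0.6, 0],
  [0, -0.09, 0, -0.6, 0],
])

```text
t: 37.75
tcp_pos: [534.1, -67.5, 99.3]
tcp_rot: [2.399, 2.023, 0.006]
contact_force: [0.2, -0.9, -1.9]
width: 59.2
grip_force: 23.0
```

```bash
python3 -c "
from h import *
s,c=snap('wrist');print(s['contact_force'],s['width'],s['grip_force']);rest(9,0,95);edges(c,200,430,6);asc(c,250,6)
g=c['color'].mean(2)
for v in (331,338,345,352):
  b=g[v-1:v+2].mean(0); d=np.diff(b)
  print(v,[(x,int(b[x]),int(b[x+1])) for x in list(range(205,240))+list(range(385,425)) if abs(d[x])>9])
"
```

```text
[ 0.21216732 -0.93065847 -1.92504363] 59.23865211800404 23.00996005729303
t 37.8 p [532.7 -67.3  97.7] yaw 80.29 shift [0.526 0.004 0.028] turn 0.0005 tilt [ 0.002  0.    -1.   ] j [-0.17  0.14  2.04  0.    0.96 -0.  ]
[(213, 75, 55), (214, 55, 48), (258, 56, 66), (259, 66, 75), (270, 77, 121), (271, 121, 133), (272, 133, 145), (273, 145, 154), (300, 151, 126), (301, 126, 40), (348, 42, 49), (383, 54, 128), (384, 128, 142), (385, 142, 179), (386, 179, 200), (413, 203, 138), (414, 138, 43), (415, 43, 17)]
250 ******************++:::::::::::::::::::::::----==+*******####**
256 ********+********+++++=:::::::::::::::::::::=++++*******#####**
262 ********++*****+++++++++=--::::::::-------=++*****************#
268 *++*****+*****++++*++++++++++=======+++++++********#**********#
274 *********+*************+++++++++++++++++++********#**********##
280 ************************+++++++++++++++++********************##
286 **************************++++**++++++**********************###
292 ********++************************++*****#######***********####
298 **+****+::: .********+++==--------===++**#
[... 1353 characters left out ...]
                            
424                                                               .
331 [(218, 59, 35), (219, 35, 17), (231, 13, 41), (392, 44, 35), (393, 35, 20), (394, 20, 11), (405, 16, 26), (406, 26, 51), (407, 51, 66), (420, 65, 53), (421, 53, 30), (422, 30, 17)]
338 [(214, 66, 54), (215, 54, 30), (216, 30, 16), (231, 15, 34), (392, 43, 22), (409, 21, 52), (410, 52, 69), (424, 63, 46)]
345 [(207, 20, 49), (208, 49, 74), (214, 83, 72), (215, 72, 29), (231, 9, 24), (232, 24, 39), (392, 38, 18), (409, 24, 53), (410, 53, 82), (416, 80, 52), (417, 52, 24)]
352 [(231, 16, 32), (232, 32, 58), (233, 58, 15), (235, 14, 28), (236, 28, 39), (389, 38, 27), (391, 19, 43), (393, 41, 18)]
```

Call:
move_arm([
  [0, 0.3, 0, 0, 0],
  [0, 0.556, 0, 0, 0],
  [0, 0.556, 0, 0, 0],
  [0, 0.556, 0, 0.15, 0],
  [0, 0.556, 0, 0.25, 0],
])

```text
t: 38.42
tcp_pos: [540.0, -13.0, 70.1]
tcp_rot: [-2.4, -2.024, 0.003]
contact_force: [-0.2, -0.3, -1.6]
width: 59.6
grip_force: 23.0
```

Call:
move_arm([
  [0, 0, 0, 0.05, 0],
  [0, 0, 0, 0.085, 0],
  [0, 0, 0, 0.085, 0],
])

```text
t: 38.8
tcp_pos: [541.2, -12.6, 63.5]
tcp_rot: [-2.401, -2.025, 0.0]
contact_force: [0.5, -0.1, -0.4]
width: 59.5
grip_force: 23.0
```

Call:
move_arm([
  [0, -0.03, 0, 0, 0],
  [0, -0.06, 0, 0, 0],
  [0, -0.09, 0, 0, 0],
  [0, -0.12, 0, 0, 0],
  [0, -0.15, 0, 0, 0],
])

```text
t: 39.42
tcp_pos: [540.9, -25.2, 65.9]
tcp_rot: [-2.402, -2.024, -0.009]
contact_force: [0.1, 9.0, 6.3]
width: 59.1
grip_force: 25.2
```

```bash
python3 -c "
from h import *
s,c=snap('wrist');print(s['contact_force']);edges(c,250)"
```

```text
[0.07518395 8.99983787 6.28497751]
[(276, 53, 62), (280, 61, 54), (404, 58, 68), (405, 68, 133), (406, 133, 192), (407, 192, 203), (408, 203, 218), (413, 219, 150), (414, 150, 48), (415, 48, 20)]
```

Call:
move_arm([
  [0, -0.03, 0, -0.02, 0],
  [0, -0.06, 0, -0.04, 0],
  [0, -0.09, 0, -0.065, 0],
  [0, -0.12, 0, -0.08, 0],
  [0, -0.15, 0, -0.095, 0],
])

```text
t: 40.1
tcp_pos: [537.0, -40.6, 73.9]
tcp_rot: [-2.401, -2.024, -0.005]
contact_force: [1.2, 6.7, -1.1]
width: 59.4
grip_force: 26.7
```

Call:
move_arm([
  [0, -0.05, 0, -0.02, 0],
  [0, -0.085, 0, -0.01, 0],
  [0, -0.12, 0, 0, 0],
  [0, -0.15, 0, 0.02, 0],
  [0, -0.175, 0, 0.04, 0],
])

```text
t: 40.72
tcp_pos: [534.8, -58.0, 71.9]
tcp_rot: [-2.402, -2.025, -0.006]
contact_force: [-2.8, 6.9, 11.9]
width: 59.3
grip_force: 31.3
```

Call:
move_arm([
  [0, -0.015, 0, 0.02, 0],
  [0, -0.03, 0, 0.04, 0],
  [0, -0.035, 0, 0.06, 0],
  [0, -0.035, 0, 0.08, 0],
  [0, -0.035, 0, 0.1, 0],
])

```text
t: 41.35
tcp_pos: [535.1, -64.3, 63.5]
tcp_rot: [2.396, 2.024, 0.003]
contact_force: [-5.5, -5.1, 18.5]
width: 59.4
grip_force: 34.2
```

Call:
move_arm([
  [0, 0, 0, -0.2, 0],
  [0, 0, 0, -0.42, 0],
  [0, 0, 0, -0.42, 0],
  [0, 0, 0, -0.42, 0],
])

```text
t: 41.85
tcp_pos: [532.4, -62.8, 100.8]
tcp_rot: [-2.401, -2.026, 0.0]
contact_force: [-0.2, 0.7, -1.4]
width: 59.4
grip_force: 32.6
```

```bash
python3 -c "
from h import *
s,c=snap('wrist');print(s['contact_force'],s['width'],s['grip_force']);rest(2,0,60);edges(c,200,430,4);asc(c,230,7)
g=c['color'].mean(2)
for v in (323,337,351,358,365):
  b=g[v-1:v+2].mean(0); d=np.diff(b)
  print(v,[(x,int(b[x]),int(b[x+1])) for x in list(range(205,250))+list(range(375,425)) if abs(d[x])>9])
E=[i for i in range(250,320) if abs(c['color'].mean(2)[i,308:318].mean()-c['color'].mean(2)[i-1,308:318].mean())>6]
for e in sorted(set(E[-2:])):
 for th in (150,160,170,180):
  def f(x):
    w=circ(c,s,th,*x); return [w[:,1].min()-e,np.ptp(w[:,0])-190]
  r=L(f,(-3,12)); w=circ(c,s,th,*r.x); print(e,th,r.x.round(1),'widest row',w[w[:,0].argmax(),1].round(0),'foot4,lid',row(c,s,th,*r.x,-30,4).round(0),row(c,s,th,*r.x,-30,-14).round(0))
"
```

```text
[-0.20653665  0.73553608 -1.35381604] 59.40616774598423 32.60918401821982
t 41.9 p [532.  -62.7 100.4] yaw 80.31 shift [0.412 0.02  0.404] turn 0.0006 tilt [-0.001  0.    -1.   ] j [-0.16  0.14  2.04 -0.    0.96  0.01]
[(215, 82, 77), (218, 72, 63), (219, 63, 55), (220, 55, 48), (237, 50, 56), (256, 57, 63), (257, 63, 72), (258, 72, 79), (263, 78, 90), (264, 90, 98), (265, 98, 89), (266, 89, 65), (267, 65, 45), (273, 45, 51), (274, 51, 60), (413, 56, 42), (414, 42, 22)]
230 **********==---=+----::...............:--=============----=+###
237 **********#**+***++--::::::::::::::::::-================+**####
244 **********###******++:::::::::::::::::::---===----=++****######
251 ***********#*********=::::::::::::::::::---=====++*############
258 *********************=::::----------::::-=++******#############
265 *******************+===---::::..::::---===+*******#############
272 *****************+=--::...::::::::::...:---=+*****#######***###
279 ****************=::.::::::::::::::::::::::..:=+***########**###
286 #*************+-::::::::::::::::::::::::::::::-+*##############
293 ##******=
[... 1645 characters left out ...]
6), (423, 69, 58), (424, 58, 39)]
351 [(210, 23, 33), (222, 15, 36), (223, 36, 51), (401, 55, 39), (402, 39, 16)]
358 [(222, 21, 37), (223, 37, 56), (401, 53, 41), (402, 41, 16)]
365 [(224, 21, 52), (399, 55, 43), (400, 43, 24)]
267 150 [-0.9 19.7] widest row 360.0 foot4,lid 272.0 280.0
267 160 [ 0.9 18.8] widest row 356.0 foot4,lid 267.0 267.0
267 170 [ 3.5 17.7] widest row 355.0 foot4,lid 262.0 254.0
267 180 [ 7.  16.4] widest row 347.0 foot4,lid 256.0 240.0
274 150 [-2.9 20.7] widest row 367.0 foot4,lid 279.0 285.0
274 160 [-1.  19.8] widest row 363.0 foot4,lid 274.0 273.0
274 170 [ 1.7 18.7] widest row 362.0 foot4,lid 268.0 260.0
274 180 [ 5.2 17.3] widest row 353.0 foot4,lid 262.0 245.0
```

Call:
move_arm([
  [0, 0.2, 0.01, 0, 0],
  [0, 0.41, 0.02, 0, 0],
  [0, 0.41, 0.02, 0.15, 0],
  [0, 0.41, 0.02, 0.28, 0],
  [0, 0.41, 0.02, 0.34, 0],
], grip_force=20)

```text
t: 42.52
tcp_pos: [540.0, -22.7, 65.1]
tcp_rot: [-2.399, -2.024, 0.004]
contact_force: [-1.0, -0.2, -0.8]
width: 59.7
grip_force: 32.6
```

Call:
move_arm([
  [0, 0, 0, 0.025, 0],
  [0, 0, 0, 0.045, 0],
  [0, 0, 0, 0.065, 0],
  [0, 0, 0, 0.085, 0],
  [0, 0, 0, 0.085, 0],
])

```text
t: 43.15
tcp_pos: [541.8, -23.5, 62.2]
tcp_rot: [2.401, 2.025, -0.001]
contact_force: [-10.6, -2.5, 22.4]
width: 59.3
grip_force: 34.8
```

```bash
python3 -c "
from h import *
s,c=snap('wrist');print(s['contact_force']);rest(2,0,60);edges(c,230,430,4)"
```

```text
[-10.55097993  -2.49877998  22.35010631]
t 43.2 p [541.8 -23.6  62.2] yaw 80.3 shift [ 0.01  -0.011  0.022] turn 0.0005 tilt [-0.    -0.001 -1.   ] j [-0.09  0.2   2.05 -0.    0.89  0.08]
[(245, 60, 52), (256, 52, 65), (257, 65, 78), (258, 78, 84), (270, 83, 70), (271, 70, 55), (272, 55, 48), (280, 50, 58), (281, 58, 64), (413, 58, 44), (414, 44, 23)]
```

Call:
move_arm([
  [0, 0, 0, -0.01, 0],
  [0.3, 0, 0, -0.01, 0],
  [0.7, 0, 0, -0.01, 0],
  [1, 0, 0, -0.01, 0],
  [1, 0, 0, -0.01, 0],
])

```text
t: 43.82
tcp_pos: [541.6, -22.7, 59.6]
tcp_rot: [-2.401, -2.026, 0.0]
contact_force: [-0.6, -0.1, 0.0]
width: 85.4
grip_force: 0.0
```

```bash
python3 -c "
from h import *
s,c=snap('wrist');print(s['contact_force'],s['width']);rest(2,0,76.5);edges(c,230,430,4);asc(c,240,10)
for th in (175,180,185): print(th,[(o,ax,[int(row(c,s,th,o,ax,-30,a)) for a in (14,4,-14)]) for o in (-4,-2,0,2) for ax in (12,15)])"
```

```text
[-0.56873419 -0.05438634  0.04357856] 85.43679186584815
t 43.88 p [541.5 -22.7  59.5] yaw 80.31 shift [ 0.001 -0.007 -0.17 ] turn 0.0006 tilt [-0.  0. -1.] j [-0.09  0.21  2.05  0.    0.88  0.08]
[(247, 62, 56), (248, 56, 51), (261, 50, 67), (262, 67, 80), (276, 81, 74), (277, 74, 52), (278, 52, 47), (287, 48, 57), (288, 57, 62), (413, 56, 43), (414, 43, 23)]
240 ------------------:::::::::::::::::::::--======================
250 ------------------:::.................:::======================
260 ==--==+=------=---:::.:::::::::-:::::::::-----=-----========+++
270 **********+=-=**++:::------::::::::---------------------==**###
280 ****************+=--::::...............:::--=-====+++++*****###
290 **************+=--...::::::::::::::::::::::.:--=+**********####
300 ==-=*******#*=::::::::::::::::::::::::::::::::::-=********===++
310 .   +*******::::::::::::::::::::::::::::::::::::::-**##*#*   .:
320     -*****+::::::::::::::::::::::::::::::::::::::::-*##**=     
330     .****+:::::::::::::::::::::::::::::::::::::::::::****:     
340     .***+:::::::::::::::::::::::::::::::::::::::::::::
[... 504 characters left out ...]
                                      .:         
175 [(-4, 12, [289, 280, 266]), (-4, 15, [293, 283, 269]), (-2, 12, [283, 274, 261]), (-2, 15, [287, 277, 264]), (0, 12, [277, 268, 256]), (0, 15, [281, 272, 258]), (2, 12, [271, 263, 251]), (2, 15, [274, 266, 253])]
180 [(-4, 12, [296, 283, 265]), (-4, 15, [300, 287, 268]), (-2, 12, [290, 278, 260]), (-2, 15, [294, 281, 262]), (0, 12, [284, 272, 255]), (0, 15, [288, 275, 257]), (2, 12, [277, 266, 249]), (2, 15, [281, 269, 252])]
185 [(-4, 12, [304, 288, 264]), (-4, 15, [308, 291, 267]), (-2, 12, [297, 282, 259]), (-2, 15, [302, 286, 262]), (0, 12, [291, 276, 254]), (0, 15, [295, 280, 257]), (2, 12, [285, 270, 249]), (2, 15, [289, 274, 251])]
```

Call:
move_arm([
  [1, -0.01, 0, -0.08, 0],
  [1, -0.01, 0, -0.17, 0],
  [1, -0.01, 0, -0.17, 0],
  [0, -0.01, 0, -0.17, 0],
  [0, -0.01, 0, -0.17, 0],
], grip_force=30)

```text
t: 44.5
tcp_pos: [541.4, -23.6, 77.0]
tcp_rot: [-2.401, -2.026, 0.0]
contact_force: [-0.9, 1.0, 3.2]
width: 59.2
grip_force: 31.6
```

Call:
move_arm([
  [0, 0, 0, 0, 0],
  [0, 0, 0, 0, 0],
  [0, 0, 0, -0.1, 0],
  [0, 0, 0, -0.35, 0],
  [0, 0, 0, -0.6, 0],
])

```text
t: 45.12
tcp_pos: [541.1, -23.6, 137.1]
tcp_rot: [-2.401, -2.026, 0.001]
contact_force: [-0.1, -0.2, -1.1]
width: 59.3
grip_force: 32.6
```

```bash
python3 -c "
from h import *
s,c=snap('wrist');print(s['contact_force'],s['width'],s['grip_force']);go(553.2,238.5,78.5);edges(c,230,430,6)"
```

```text
[-0.06627704 -0.22180259 -1.06872869] 59.265743299921 32.614115423639305
t 45.17 p [543.7 -23.8 141.2] yaw 80.32 shift [ 2.602 -0.351  0.626] turn 0.0006 tilt [ 0.005 -0.    -1.   ] j [-0.09  0.1   1.99 -0.    1.04  0.08]
[(236, 53, 60), (245, 61, 74), (246, 74, 81), (256, 78, 65), (257, 65, 49), (264, 46, 54), (389, 54, 81), (390, 81, 94), (392, 95, 108), (403, 108, 120), (404, 120, 165), (405, 165, 197), (413, 192, 131), (414, 131, 41), (415, 41, 18)]
```

Call:
move_arm([
  [0, 0.4, -0.05, 0, 0],
  [0, 0.8, -0.1, 0, 0],
  [0, 1, -0.125, 0, 0],
])

```text
t: 45.55
tcp_pos: [545.8, 78.5, 136.4]
tcp_rot: [-2.4, -2.028, 0.0]
contact_force: [-0.6, -0.5, -1.3]
width: 58.9
grip_force: 32.7
```

Call:
move_arm([
  [0, 0.45, -0.05, 0, 0],
  [0, 0.85, -0.1, 0, 0],
  [0, 1, -0.125, 0, 0],
])

```text
t: 45.92
tcp_pos: [550.4, 179.3, 136.4]
tcp_rot: [2.399, 2.028, -0.0]
contact_force: [0.2, -1.0, -0.6]
width: 59.1
grip_force: 32.7
```

Call:
move_arm([
  [0, 0.4, -0.05, 0, 0],
  [0, 0.605, -0.075, 0, 0],
  [0, 0.605, -0.075, 0.1, 0],
  [0, 0.605, -0.075, 0.3, 0],
  [0, 0.605, -0.075, 0.45, 0],
])

```text
t: 46.55
tcp_pos: [552.1, 236.9, 89.3]
tcp_rot: [-2.402, -2.024, 0.005]
contact_force: [1.1, 0.3, -1.0]
width: 59.0
grip_force: 32.7
```

```bash
python3 -c "
from h import *
s,c=snap('wrist');print(s['contact_force'],s['width'],s['grip_force']);go(553.2,238.5,78.5);edges(c,230,430,6)"
```

```text
[ 1.05744635  0.3172335  -1.01695374] 58.958651133075556 32.679617466637865
t 46.6 p [550.7 236.5  87.1] yaw 80.25 shift [0.024 0.021 0.086] turn 0.0003 tilt [-0.006 -0.003 -1.   ] j [ 0.36  0.27  1.91 -0.    0.97  0.53]
[(231, 69, 83), (239, 83, 73), (240, 73, 64), (245, 62, 77), (246, 77, 85), (256, 83, 70), (257, 70, 54), (264, 53, 73), (265, 73, 85), (275, 75, 66), (399, 59, 93), (400, 93, 105), (403, 105, 121), (404, 121, 169), (405, 169, 202), (413, 209, 143), (414, 143, 46), (415, 46, 20)]
```

Call:
move_arm([
  [0, 0, 0, 0.05, 0],
  [0, 0, 0, 0.09, 0],
  [0, 0, 0, 0.11, 0],
  [0, 0, 0, 0.11, 0],
  [0, 0, 0, 0.11, 0],
])

```text
t: 47.22
tcp_pos: [553.6, 238.8, 81.2]
tcp_rot: [2.401, 2.026, 0.001]
contact_force: [-0.3, 0.4, -1.1]
width: 59.0
grip_force: 32.7
```

Call:
move_arm([
  [0, 0, 0, 0.01, 0],
  [0, 0, 0, 0.02, 0],
  [0, 0, 0, 0.025, 0],
  [0, 0, 0, 0.025, 0],
])

```text
t: 47.72
tcp_pos: [553.5, 238.7, 78.8]
tcp_rot: [2.401, 2.026, 0.001]
contact_force: [-1.6, -0.3, 3.0]
width: 58.7
grip_force: 33.1
```

Call:
move_arm([
  [0, 0, 0, 0.005, 0],
  [0.2, 0, 0, 0.005, 0],
  [0.6, 0, 0, 0.005, 0],
  [1, 0, 0, 0.005, 0],
  [1, 0, 0, 0.005, 0],
])

```text
t: 48.35
tcp_pos: [553.1, 238.5, 77.4]
tcp_rot: [-2.401, -2.026, 0.001]
contact_force: [0.2, -0.5, -0.2]
width: 85.6
grip_force: 0.0
```

Call:
move_arm([
  [1, 0, 0, -0.1, 0],
  [1, 0, 0, -0.4, 0],
  [1, 0, 0, -0.7, 0],
  [1, -0.5, 0, -0.7, 0],
  [1, -0.9, 0, -0.7, 0],
])

```text
t: 48.98
tcp_pos: [538.5, 149.2, 149.3]
tcp_rot: [2.399, 2.026, 0.003]
contact_force: [-0.6, -0.6, 0.7]
width: 85.0
grip_force: 0.0
```

Call:
move_arm([
  [1, 0, 0, 0, 0],
  [1, 0, 0, 0, 0],
  [1, 0, 0, 0, 0],
])

```text
t: 49.35
tcp_pos: [538.5, 150.8, 148.0]
tcp_rot: [2.4, 2.027, 0.001]
contact_force: [0.3, 0.1, -0.1]
width: 85.4
grip_force: 0.0
```

```bash
python3 -c "
from h import *
s,c=snap('wrist');print(s['contact_force'],s['width'],s['t'])
g=c['color'].mean(2)
x0=wproj(c,s,(553.5,239,92));print(x0,s['tcp_pos'])
edges(c,10,230,8,int(x0[0]))
v0=int(x0[1])
for v in (v0-8,v0,v0+8):
  b=g[v-1:v+2].mean(0);d=np.diff(b);print(v,[(x,int(b[x]),int(b[x+1])) for x in range(220,400) if abs(d[x])>12])
S=capture('scene');
q=S['color'][290:380,400:490].mean(2)
for i,r in enumerate(cv2.resize(q,(60,30),interpolation=cv2.INTER_AREA)): print(f'{290+i*3:3d} '+''.join(' .:-=+*#%@'[min(9,int(x/22))] for x in r))
"
```

```text
[ 0.32418272  0.08389902 -0.10377534] 85.4430484525686 49.35
[309.76318316 103.89674296] [538.49100953 150.82359458 148.04507122]
[(37, 158, 173), (38, 173, 185), (39, 185, 200), (40, 200, 215), (43, 219, 199), (44, 199, 126), (45, 126, 86), (161, 84, 122), (162, 122, 139), (165, 128, 145), (166, 145, 155), (189, 146, 134)]
95 [(234, 220, 178), (235, 178, 165), (252, 154, 126), (253, 126, 80), (397, 91, 129), (398, 129, 152)]
103 [(251, 155, 128), (252, 128, 72), (373, 89, 127), (374, 127, 110), (375, 110, 90)]
111 [(221, 104, 120), (222, 120, 140), (223, 140, 152), (252, 155, 128), (253, 128, 91), (371, 77, 100), (372, 100, 154), (377, 155, 143), (378, 143, 121), (379, 121, 101)]
290 ====+++==================-::.....::::::::::::::-------------
293 ====+++================-::......:::::::::::::---------------
296 =======+==============-:......::::::::::::::----------------
299 ====================-::.......::::::::::::------------------
302 ================--:::........::::::::::::-------------------
305 =============---:.........:::::::::::::::-------------------
308 ===========----:
[... 839 characters left out ...]
=====----:..:::::::::::::::.:::::.:=========++==++
350 ::::::-=======--::--:....::::::::::::::::..:-=====++*##%%#*+
353 ::::-=========--:::-:::........::::........:====+++*#%%%#*++
356 :::-==========--:::::::::::..............::-===+*##%%%%#++++
359 :-============--::::..::::::::::::::::::..-===+*#%%%%%#+++++
362 -==============--:::::...::::::::::::...::==++*#%%%%%#++++++
365 --=====+========--::::::::............::--=++#%%%%%%*+++++++
368 :::---============--:::::::::::::::::::-=+**#%%%%%#*++++++++
371 :::::::--===========---::::::::::::::--==+#%%%%%%#*+++++++++
374 ::::::::::---===========-----------=====++#%%%%%#*++++++++++
377 --::::::::::::--=======================++#%%%%%#++++++++++++
```

```bash
python3 -c "
from rig import *
print(close_job())"
```

```text
the job is handed in; nothing more can be done
None
```

I handed the job in with both dishes upside down, closed, and stacked on the first dish on the tile, about 1–2 mm off its axis by my last wrist picture. The robot was clear, about 49 s in, and the hand-in returned no verdict.

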